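Swap the seal block in the leak-test nest and hold the new one home

ROBOT

A 6-joint arm with a two-finger parallel gripper is mounted at the origin on a cart in front of the work surface, level with it; the furniture and walls round the work are solid. World frame = base frame: x ahead of the robot, y to its left, z up, the work surface at z = 0. Lengths are in mm, angles in rad, forces in N, time in s.
With the tool pointing down it reaches from about 350 to 875 mm from the base axis. Payload 4.2 kg.
Tool frame: the origin (TCP) lies midway between the tips of the shut fingers; the grasp point (between the pads) lies 19 mm behind it; z points along the fingers, y is the direction in which the jaws open and shut (so a half turn about z gives the same grasp; the last joint's range is limited). The gripper opens to 85 mm and grips with 20 to 120 N. Pads are 22 mm wide; open, the fingers measure 114 mm over their backs; the gripper's body (76 mm by 85 mm) begins 54 mm behind the grasp point. The pads swing forward as they close: fully open they stand 13 mm farther back than shut.
Start: joints at [-0.929, 0.385, 0.008, 0, -1.194, -0.259], TCP at [233.463, -579.736, 231.312] pointing down, gripper open.
Joint ranges: [-3.14, 3.14], [-1.21, 2.06], [-1.07, 1.41], [-3.16, 2.05], [-2.99, -0.16], [-3.1, 3.1]. Speed limits (rad/s): [2.79, 2.79, 3.14, 3.14, 3.14, 3.14].

INTERFACE

Orientations are given as a unit quaternion [x, y, z, w].
In Python, from bench import arm gives the robot as it stands.
- The arm moves only by the tool send_rows, never from a script. Its arguments are lists of equal length, an entry for each row: "translation": the shift along the tool's x, y, z in mm, a list of three; "dr": the turn, a rotation vector about the tool's x, y, z in degrees, a list of three; "grip": the finger opening in mm, from 0 to 85.4. In form: {"translation": [[dx, dy, dz], ...], "dr": [[ax, ay, az], ...], "grip": [grip, ...]}. A call has exactly 5 rows; each row shifts and turns the commanded pose from where the row before left it, along the tool's axes as they then stand; what a row does not reach is not made up. A row lasts 1/8 s, in which the tool goes at most 62.5 mm and 10.7 degrees, less where a joint would pass 70% of its speed; a pose out of reach is approached as far as the arm can. A call with a gripper value outside its range is refused whole. The fingers move at their own pace and stop on an object; the grip force is fixed at half the most. Time passes only in rows, so rows that do not move let the fingers close, or fill a call up. It gives the time, the measured TCP pose, the force and the opening at its end, in the units of the state.
- arm.read_state(): the state, without advancing time (a new reading comes with each control period).
- arm.get_image(name): name is "side" or "top" or "wrist"; returns the picture (400x640x3 uint8, red, green, blue); there is no depth.
- arm.camera_info(name): a dict with "fx", "fy", "cx", "cy" (pixels), "cam_to_world" (4x4, takes a point from camera to world coordinates). Camera axes: x right, y down, z forward; pixel columns grow to the right and rows downward; lengths in mm; the calibration is good to about 2 mm. A picture is of the moment at which its call begins: read the wrist's pose just before it. camera_info takes no time and is no camera call; for the wrist camera it gives the pose at the moment of the call.
- arm.job_done(): hands the job in, once; it reports no verdict.
Trained networks look in the newest picture that a camera, given by its name, has taken for a name from the list of things; names that differ only in an ending like _2 or _b are one class to them, and where a whole thing is asked for, a point or a joint stands for the part that bears it (a point fixed in the world has none). Each returns a list of dicts, best first, with "confidence" (0 to 1); they miss things now and then, are a little off and sometimes report something else, mostly with a low value. They report only what shows in the picture. A call takes as long as a camera call. They do not tell look-alikes from the thing itself.
- arm.search_frame(thing, camera): "xyz" ([x, y, z] in mm, in world coordinates, good to about 4 mm: the middle of the surface that is visible of it).
- arm.place_of(thing, camera): "xyz" ([x, y, z] in mm, in world coordinates, good to about 4 mm: a listed point, or the origin of a listed thing).
The state is a dict: "clock": time; "joints": joint angles; "joint_vel": joint speeds; "joint_efforts": joint torques, N m; "position": TCP position; "ee_rot": TCP orientation; "contact_force": force on the tool from outside, world axes, zero at the start; "wrist_torque": the same for the moment, N m; "gripper_width": finger opening in mm.
Only numpy, scipy, OpenCV 4.12 (cv2) and the standard library are available. Lean on these libraries where they do the work, as an engineer would, in place of code of your own. Each camera call takes 0.05 s, during which the arm holds its last target.

TASK

Take the tested seal block out of the leak-test nest and pack it flat into the free place between the two blocks in the open tray. Then put the untested block from the table into the nest with its brass port towards the sprung nozzle, and push it fully home into the corner, hard against the back stop and the side stop at once. Finish while still holding it pressed against both stops, and leave the jar, the tape roll and the clear ring where they are.

Things in the scene. Friction and masses are not known exactly. Their poses are not given: they have to be found in the camera images.
- nest: leak-test nest, fixed to the table: dark steel base plate, 142 x 120 mm, its top (the nest floor) 12 mm above the table. Origin on the table under the middle; x points from the open front to the back stop, y to the side stop, z up; front (-x) and right (-y) are open. Turned by up to 0.3 rad. Friction about 0.6: a block pressed down, or on one stop, drags while pushed to the other.
- back_stop: fixed back stop of the nest: aluminium housing (x 35 to 65, y -28 to 32 in the nest's frame, 24 mm tall above the nest floor) with two round steel stop buttons, 10 mm across, whose faces lie at x = 30 mm, 9 mm above the nest floor, at y = 21 and -17 mm. The frame is the same as the nest's (origin not at the stop itself).
- side_stop: fixed side stop of the nest: low steel bar, only 7 mm tall above the nest floor (so that a finger passes above it), x -14 to 26 mm, y 27 to 43 mm in the nest's frame; its stop face looks to -y at y = 27 mm. The frame is the same as the nest's.
- nest_corner (a point): the corner where the two stop faces would meet, on the nest floor: at (30, 27, 12) mm in the nest's frame, with the nest's axes. A block that is home has its centre 22 mm in front (-x), 25 mm to the right (-y) and 9 mm above this point.
- nozzle (a joint): brass test nozzle, 12 mm rubber face, that stands out of the back stop between its buttons, 9 mm above the nest floor at y = 2 mm in the nest's frame; it slides along the nest's x. 0 = fully out, 4 mm in front of the button faces; 0.004 = pushed in flush with the buttons (m). Its spring pushes back with 2 N at 0 and 6 N at 0.004, so a block that is let go is pushed off the stops.
- tray: grey open tray, fixed to the table, 147 x 61 mm outside, 11 mm tall, walls 3 mm, floor 3 mm; inside 141 (x) x 55 (y) mm. Origin on the table under its middle, x along its length, z up. Three blocks fit in one row along x, each with its 44 mm side along x; the two ends are taken and the free place is in the middle. Turned by up to 0.3 rad on the table.
- tested_block_center (a point): centre (half-way up) of the tested block in the nest: aluminium seal block 44 (x) x 50 (y) x 18 mm (z up), about 0.1 kg, red seal in its top, brass port in its +x side towards the nozzle. It lies flat, a few mm short of the stops. It stands 11 mm above the side stop's top, and later 10 mm above the tray's walls: grip it across y by its upper half.
- next_block_center (a point): centre (half-way up) of the untested block, the only one that lies on the bare table; the same block, 44 (x) x 50 (y) x 18 mm. A brass port, 9 mm across, sits in the middle of its +x side; at the start this side is turned away from the robot, within 0.5 rad.
- next_block_port (a point): the brass port of the untested block: middle of its +x side, 22 mm from its centre along its x axis, half-way up.
- packed_far_center (a point): centre (half-way up) of the block already packed at the +x end of the tray (same size, loose, its 44 mm side along the tray); the gap between the two packed blocks is 50 to 52 mm
- packed_near_center (a point): centre (half-way up) of the block already packed at the -x end of the tray (same size, loose)
- sample_jar: bystander: clear sample jar with red seals, 35 mm across, 48 mm tall, stands at the back; origin under its middle
- tape_roll: bystander: blue roll of tape lying flat, 71 mm across, 23 mm tall, on the left; origin under its middle
- spacer_ring: bystander: clear plastic ring lying flat, 46 mm across, 12 mm tall, on the right; origin under its middle
Mind the look-alikes: they are no part of the job. What is shaped like the part that bears packed_near_center but green is not meant. What is shaped like the part that bears tested_block_center but orange is not meant.

How it is judged:
By the outcome, as a careful person would: the job done as asked, in the order asked, and still so for the second after the job is handed in, while the arm keeps its last pose, push and grip.
It also fails if it takes over 61 s, if anything falls off the work surface, if the arm or the gripper's body presses on something with over 40 N, if the wrist force passes 120 N, or if a joint passes its speed limit or range.

## Working session

There is one attempt and no reset: what is moved stays moved. The work goes in short steps, Python scripts to look and compute and a tool call to move; the robot and the scene stay as the last step left them, time stands still between calls to the robot, and variables do not carry over. Pictures are saved under pics/ and viewed, and the job is handed in when it is done.

Besides the shell and the picture viewer there is one more tool, called after "Emit:" in YAML: its name, and indented under it one key for each argument. send_rows: Moves the arm, as the interface text tells. Its arguments: {"type":"object","properties":{"translation":{"type":"array"},"dr":{"type":"array"},"grip":{"type":"array"}},"required":["translation","dr","grip"]}

```bash
ls; mkdir -p pics; cat > h.py <<'E'
from bench import arm
import numpy as np, cv2
from scipy.spatial.transform import Rotation as R
def snap(n,f):
    im=arm.get_image(n); cv2.imwrite('pics/'+f,im[:,:,::-1]); return im
def proj(n,p,ci=None):
    c=ci or arm.camera_info(n); T=np.linalg.inv(np.array(c['cam_to_world'])); p=np.atleast_2d(p)
    q=p@T[:3,:3].T+T[:3,3]
    return np.c_[c['fx']*q[:,0]/q[:,2]+c['cx'],c['fy']*q[:,1]/q[:,2]+c['cy']]
def back(n,uv,z,ci=None):
    c=ci or arm.camera_info(n); T=np.array(c['cam_to_world']); uv=np.atleast_2d(uv).astype(float)
    d=np.c_[(uv[:,0]-c['cx'])/c['fx'],(uv[:,1]-c['cy'])/c['fy'],np.ones(len(uv))]@T[:3,:3].T
    o=T[:3,3]; return o+d*((z-o[2])/d[:,2])[:,None]
E
python3 - <<'E'
from h import *
np.set_printoptions(precision=3,suppress=True)
s=arm.read_state(); print(s)
for n in ['top','side','wrist']:
    snap(n,n+'0.png')
    c=arm.camera_info(n); print(n,c['fx'],np.array(c['cam_to_world']))
for t in ['nest','tray','tested_block_center','next_block_center','next_block_port','packed_far_center','packed_near_center','nest_corner']:
    print(t,[(np.round(d['xyz']),round(d['confidence'],2)) for d in arm.place_of(t,'top')])
E
```

```text
pics
{'clock': 0.0, 'joints': array([-0.929,  0.386,  0.007, -0.001, -1.194, -0.259]), 'joint_vel': array([ 0.   , -0.   ,  0.001, -0.001,  0.   ,  0.001]), 'joint_efforts': array([  0.003, -39.229,  18.84 ,   4.186,  -0.005,   0.   ]), 'position': array([ 233.249, -579.208,  230.208]), 'ee_rot': array([-0.19 ,  0.982,  0.001, -0.   ]), 'contact_force': array([ 0.673,  0.822, -0.11 ]), 'wrist_torque': array([ 0.008, -0.037, -0.032]), 'gripper_width': 85.67431017256507}
top 366.6487319713227 [[ -0.024  -0.986   0.166 440.5  ]
 [ -1.      0.022  -0.014  -3.484]
 [  0.011  -0.166  -0.986 885.297]
 [  0.      0.      0.      1.   ]]
side 363.6497200316336 [[   0.942   -0.175    0.287  340.345]
 [  -0.336   -0.445    0.83  -714.939]
 [  -0.017   -0.878   -0.478  473.271]
 [   0.       0.       0.       1.   ]]
wrist 335.83356444484224 [[  -0.374    0.894    0.249  170.783]
 [   0.928    0.359    0.102 -604.029]
 [   0.002    0.269   -0.963  373.731]
 [   0.       0.       0.       1.   ]]
nest [(array([ 608., -170.,   -3.]), 0.61), (array([402., 251.,   1.]), 0.16)]
tray [(array([599., 151.,   0.]), 0.96), (array([642., 144.,  11.]), 0.36)]
tested_block_center [(array([ 614., -174.,   20.]), 0.72), (array([596., 150.,  -1.]), 0.66), (array([645.,   8.,   7.]), 0.64)]
next_block_center [(array([435., -12.,  11.]), 0.6)]
next_block_port [(array([452., -26.,  10.]), 0.72)]
packed_far_center [(array([640., 146.,  10.]), 0.68), (array([ 642., -144.,   12.]), 0.17)]
packed_near_center [(array([550., 138.,  11.]), 0.78), (array([548.,  33.,   6.]), 0.76)]
nest_corner [(array([ 644., -141.,   11.]), 0.75)]
```

View pics/top0.png

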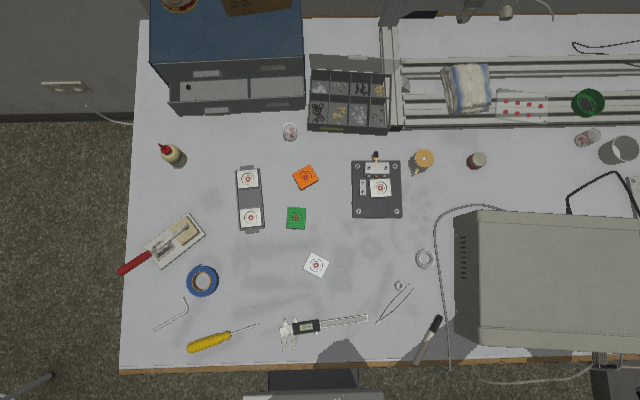

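View pics/side0.png

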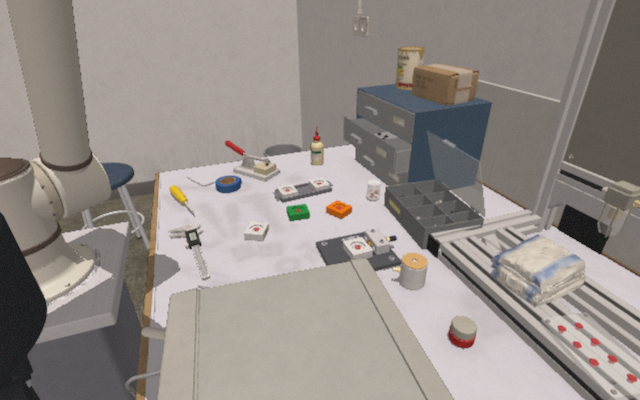

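The top view shows the tray at (250,200), the nest with the tested block at (380,188) and the white untested block at (316,265). The look-alikes are green at (296,218) and orange at (305,177).

```bash
python3 - <<'E'
import cv2
im=cv2.imread('pics/top0.png')[140:290,225:425]
cv2.imwrite('pics/top0c.png',cv2.resize(im,None,fx=4,fy=4,interpolation=cv2.INTER_CUBIC))
E
```

```text
(no output)
```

View pics/top0c.png

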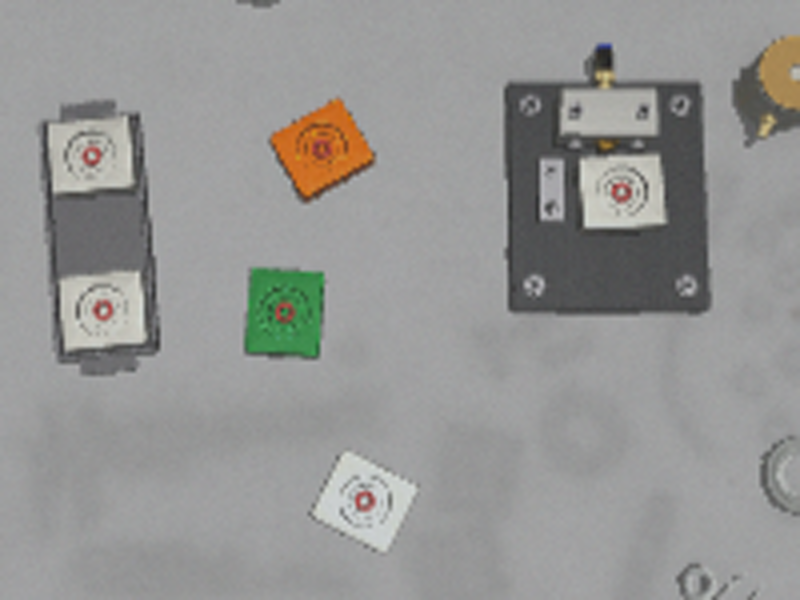

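View pics/wrist0.png

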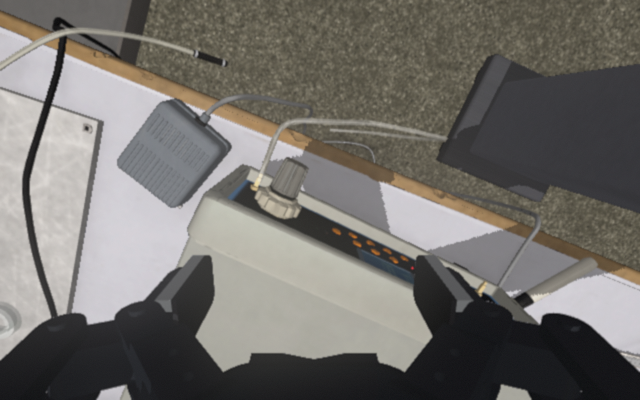

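```bash
cat >> h.py <<'E'
np.set_printoptions(precision=2,suppress=True)
def plan(p,yaw,s=None):
    """target TCP p (tool down), tool y at world angle yaw deg. tool-frame total delta + zrot, for trans-then-turn"""
    s=s or arm.read_state(); Rm=R.from_quat(s['ee_rot']).as_matrix()
    y=np.radians(yaw); yt=np.array([np.cos(y),np.sin(y),0]); zt=np.array([0,0,-1.]); xt=np.cross(yt,zt)
    Rt=np.c_[xt,yt,zt]
    d=np.array(p)-s['position']
    print('t',round(s['clock'],2),'pos',s['position'],'yaw',np.degrees(np.arctan2(Rm[1,1],Rm[0,1])),'w',s['gripper_width'],'F',s['contact_force'])
    print('tool d',Rm.T@d,'rotvec',np.degrees((R.from_matrix(Rm.T@Rt)).as_rotvec()),'| in target axes',Rt.T@d)
E
python3 - <<'E'
from h import *
plan([570,-172,250],92)
c=lambda uv,z:back('top',np.array(uv)/4+[225,140],z)
for n,uv in dict(tested=[(580,158),(660,154),(666,224),(585,229)],next=[(345,451),(418,486),(386,551),(311,515)],far=[(47,124),(129,113),(133,186),(53,193)],near=[(59,278),(141,271),(146,343),(64,350)]).items():
    q=c(uv,18 if n=='next' else 30 if n=='tested' else 21); print(n,q.mean(0)[:2],np.degrees([np.arctan2(*(q[0]-q[1])[[1,0]]),np.arctan2(*(q[0]-q[3])[[1,0]])]),[np.linalg.norm(q[i]-q[i-1]) for i in range(4)])
E
```

```text
t 0.55 pos [ 233.48 -579.71  231.32] yaw 111.93506456662739 w 84.9873014149588 F [0.77 1.12 0.3 ]
tool d [-464.46  252.49  -18.66] rotvec [ 0.    0.   19.94] | in target axes [-350.55  395.72  -18.68]
tested [ 611.24 -171.99] [91.68  1.15] [np.float64(43.16418198392936), np.float64(48.10815141591176), np.float64(42.636855924429035), np.float64(48.36567044122835)]
next [433.25 -14.11] [ 63.26 -29.5 ] [np.float64(41.77277427809825), np.float64(47.18591165511443), np.float64(41.61451015359237), np.float64(48.135331043442186)]
far [642.95 146.25] [96.68  5.47] [np.float64(42.82382390465181), np.float64(49.79135354532667), np.float64(45.25073852448881), np.float64(47.983815224363035)]
near [547.88 138.54] [93.66  4.5 ] [np.float64(43.04689231739512), np.float64(48.7034553791688), np.float64(43.10243535891928), np.float64(48.308435774166306)]
```

Emit:
send_rows:
  translation:
    - [-30, 16, -20]
    - [-50, 27, 0]
    - [-50, 27, 0]
    - [-50, 27, 0]
    - [-50, 27, 0]
  dr:
    - [0, 0, 0]
    - [0, 0, 0]
    - [0, 0, 0]
    - [0, 0, 0]
    - [0, 0, 0]
  grip: [85, 85, 85, 85, 85]

```text
clock: 1.18
position: [401.5, -377.3, 251.6]
ee_rot: [-0.19, 0.982, -0.0, 0.0]
contact_force: [1.2, -0.1, -0.2]
gripper_width: 85.1
```

Emit:
send_rows:
  translation:
    - [-50, 27, 0]
    - [-50, 27, 0]
    - [-50, 27, 0]
    - [-50, 27, 0]
    - [-35, 20, 0]
  dr:
    - [0, 0, 0]
    - [0, 0, 0]
    - [0, 0, 0]
    - [0, 0, 0]
    - [0, 0, 10]
  grip: [85, 85, 85, 85, 85]

```text
clock: 1.8
position: [572.0, -170.2, 251.4]
ee_rot: [-0.102, 0.995, -0.0, 0.0]
contact_force: [0.2, 0.1, -1.1]
gripper_width: 85.2
```

Emit:
send_rows:
  translation:
    - [0, 0, 0]
    - [0, 0, 20]
    - [0, 0, 20]
    - [0, 0, 0]
    - [0, 0, 0]
  dr:
    - [0, 0, 10]
    - [0, 0, 0]
    - [0, 0, 0]
    - [0, 0, 0]
    - [0, 0, 0]
  grip: [85, 85, 85, 85, 85]

```text
clock: 2.42
position: [571.2, -172.5, 212.3]
ee_rot: [-0.017, 1.0, -0.0, 0.001]
contact_force: [-0.3, 0.4, -0.5]
gripper_width: 84.9
```

```bash
python3 - <<'E'
from h import *
plan([590,-172,200],92)
c=arm.camera_info('wrist'); snap('wrist','w1.png'); np.save('w1ci.npy',c,allow_pickle=True)
for t in ['nest','tested_block_center','nest_corner']:
    print(t,[(np.round(d['xyz'],1),round(d['confidence'],2)) for d in arm.place_of(t,'wrist')])
E
```

```text
t 2.42 pos [ 571.2  -172.49  212.27] yaw 91.94366731145426 w 84.91879516582964 F [-0.27  0.43 -0.48]
tool d [-18.79  -0.14  12.3 ] rotvec [-0.03  0.08 -0.06] | in target axes [-18.8   -0.16  12.27]
nest []
tested_block_center [(array([ 612.9, -172.6,   18.6]), 0.9), (array([642.5,  10.6,  11.9]), 0.86)]
nest_corner [(array([ 641.5, -140.9,   12.2]), 0.69)]
```

View pics/w1.png

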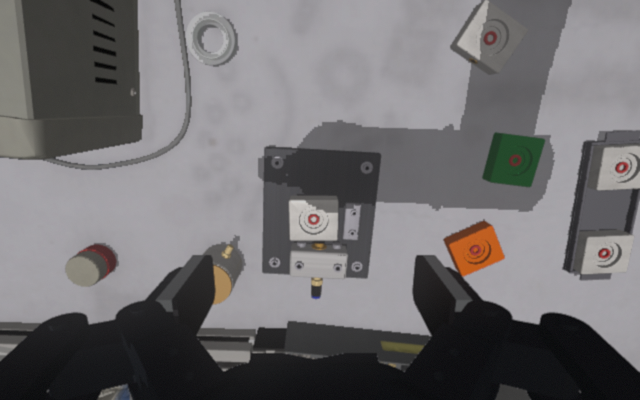

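```bash
python3 - <<'E'
import cv2
im=cv2.imread('pics/w1.png')[140:290,250:400]
cv2.imwrite('pics/w1c.png',cv2.resize(im,None,fx=4,fy=4,interpolation=cv2.INTER_CUBIC))
im=cv2.imread('pics/w1.png')[110:290,560:640]
E
```

```text
(no output)
```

View pics/w1c.png

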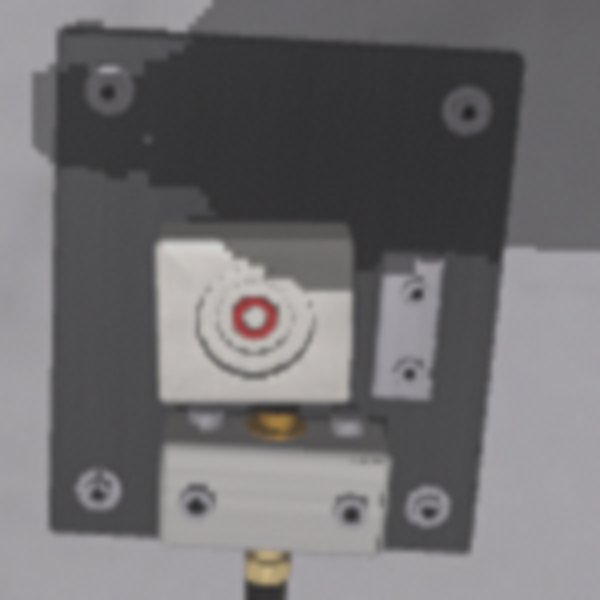

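```bash
cat >> h.py <<'E'
from scipy.optimize import least_squares
def fit(n,pts,uv,x0,ci):
    """pts body pts (z abs), uv; planar pose x,y,yaw"""
    pts=np.array(pts,float);uv=np.array(uv,float)
    def f(q):
        c,s=np.cos(q[2]),np.sin(q[2]); w=np.c_[q[0]+c*pts[:,0]-s*pts[:,1],q[1]+s*pts[:,0]+c*pts[:,1],pts[:,2]]
        return (proj(n,w,ci)-uv).ravel()
    r=least_squares(f,x0,x_scale=[10,10,.1],loss='soft_l1'); return r.x,r.fun.reshape(-1,2)
def rect(z,a=22,b=25): return [(-a,-b,z),(-a,b,z),(a,b,z),(a,-b,z)]
E
python3 - <<'E'
from h import *
ci=np.load('w1ci.npy',allow_pickle=True).item()
o=np.array([250,140])
P=rect(12,71,60)+[(35,-28,36),(35,32,36),(65,32,36),(65,-28,36)]+[(-14,27,19),(-14,43,19),(26,43,19),(26,27,19)]
U=np.array([(60,30),(523,52),(470,552),(52,530),(163,447),(390,458),(382,553),(160,540),(385,258),(443,260),(430,400),(373,396)])/4+o
x,r=fit('wrist',P,U,[608,-170,0.02],ci); print('nest',x[:2],np.degrees(x[2])); print(r)
c,s=np.cos(x[2]),np.sin(x[2]); print('home',x[0]+c*8-s*2,x[1]+s*8+c*2)
U=np.array([(157,241),(353,242),(350,403),(159,402)])/4+o
b,r=fit('wrist',rect(30),U,[611,-172,0.02],ci); print('blk',b[:2],np.degrees(b[2])); print(r)
E
```

```text
nest [ 612.47 -164.14] -0.9813771570671177
[[-1.25 -3.23]
 [ 0.99 -2.64]
 [ 0.93 -1.77]
 [-0.67 -1.19]
 [-0.4   0.24]
 [ 0.91  0.24]
 [ 0.66  2.58]
 [-0.58  3.21]
 [-0.53 -0.08]
 [ 0.27  0.18]
 [ 0.19  0.87]
 [-0.4   1.16]]
home 620.4989089724519 -162.2814883543015
blk [ 614.39 -169.79] 1.709888675446944
[[-0.35 -0.24]
 [ 0.42 -0.29]
 [ 0.14  0.27]
 [-0.2   0.33]]
```

```bash
cat >> h.py <<'E'
def fit2(n,pts,uv,x0,ci,sig=(8,.01)):
    """pose x,y,yaw + dz of camera + small camera tilts"""
    pts=np.array(pts,float);uv=np.array(uv,float)
    def f(q,full=True):
        c,s=np.cos(q[2]),np.sin(q[2]); w=np.c_[q[0]+c*pts[:,0]-s*pts[:,1],q[1]+s*pts[:,0]+c*pts[:,1],pts[:,2]+q[3]]
        r=(proj(n,w,ci)-uv).ravel()
        return np.r_[r,q[3]/sig[0]*1.] if full else r
    r=least_squares(f,list(x0)+[0],x_scale=[10,10,.1,1],loss='soft_l1'); return r.x,f(r.x,False).reshape(-1,2)
E
python3 - <<'E'
from h import *
ci=np.load('w1ci.npy',allow_pickle=True).item()
o=np.array([250,140])
P=rect(12,71,60)+[(35,-28,36),(35,32,36)]+[(-14,27,19),(-14,43,19),(26,43,19),(26,27,19)]
U=np.array([(60,30),(523,52),(470,552),(52,530),(163,447),(390,458),(385,258),(443,260),(430,400),(373,396)])/4+o
x,r=fit2('wrist',P,U,[608,-170,0.02],ci); print('nest',x,np.degrees(x[2])); print(r)
c,s=np.cos(x[2]),np.sin(x[2]); print('home',x[0]+c*8-s*2,x[1]+s*8+c*2)
U=np.array([(157,241),(353,242),(350,403),(159,402)])/4+o
b,r=fit2('wrist',rect(30),U,[611,-172,0.02],ci); print('blk',b,np.degrees(b[2])); print(r)
# top
ci=arm.camera_info('top');o=np.array([225,140])
U=np.array([(505,86),(702,83),(709,310),(509,312)])/4+o
P=[(71,60,12),(71,-60,12),(-71,-60,12),(-71,60,12)]
x,r=fit2('top',P,U,[608,-170,0.02],ci); print('nest top',x,np.degrees(x[2])); print(r)
E
```

```text
nest [ 614.9  -163.75   -0.02   -5.45] -0.9144402507031554
[[-0.18 -1.32]
 [ 0.06 -0.98]
 [ 0.44 -2.18]
 [ 0.46 -1.42]
 [ 0.32  0.28]
 [ 0.67  0.17]
 [-0.79  0.69]
 [-0.23  0.91]
 [-0.2   1.02]
 [-0.56  1.33]]
home 622.9278047943731 -161.87580597334113
blk [ 615.37 -169.75    0.03   -2.93] 1.7103335781745936
[[-0.13 -0.07]
 [ 0.19 -0.12]
 [-0.08  0.07]
 [ 0.01  0.14]]
nest top [ 612.1  -165.43   -0.02   -0.85] -1.18644490826417
[[ 0.11 -0.69]
 [-0.59  0.04]
 [ 0.12  0.47]
 [ 0.27  0.08]]
```

```bash
python3 - <<'E'
from h import *
ci=np.load('w1ci.npy',allow_pickle=True).item()
print(back('wrist',[(236,238),(222,285)],40,ci),back('wrist',[(236,238),(222,285)],60,ci))
plan([613,-171,70],91.9)
E
```

```text
[[ 631.8  -247.35   40.  ]
 [ 685.1  -263.5    40.  ]] [[ 623.67 -242.69   60.  ]
 [ 673.58 -257.81   60.  ]]
t 2.62 pos [ 571.09 -172.41  212.27] yaw 91.9302806855437 w 84.9147040817948 F [ 0.49 -0.17 -0.66]
tool d [-41.68   0.03 142.34] rotvec [-0.01  0.1   0.03] | in target axes [-41.93   0.02 142.27]
```

Emit:
send_rows:
  translation:
    - [-20, 0, 30]
    - [-22, 0, 50]
    - [0, 0, 40]
    - [0, 0, 22]
    - [0, 0, 0]
  dr:
    - [0, 0, 0]
    - [0, 0, 0]
    - [0, 0, 0]
    - [0, 0, 0]
    - [0, 0, 0]
  grip: [85, 76, 66, 66, 66]

```text
clock: 3.25
position: [611.6, -170.9, 67.6]
ee_rot: [-0.017, 1.0, 0.0, -0.002]
contact_force: [-0.1, 1.0, 1.4]
gripper_width: 65.9
```

```bash
python3 - <<'E'
from h import *
plan([613,-171,18.5],91.9)
np.save('w2ci.npy',arm.camera_info('wrist'),allow_pickle=True); snap('wrist','w2.png')
E
```

```text
t 3.25 pos [ 611.6  -170.88   67.62] yaw 91.91902329348945 w 65.92067030150783 F [-0.06  1.04  1.42]
tool d [-1.59 -0.18 49.12] rotvec [ 0.02 -0.23  0.02] | in target axes [-1.4  -0.16 49.12]
```

View pics/w2.png

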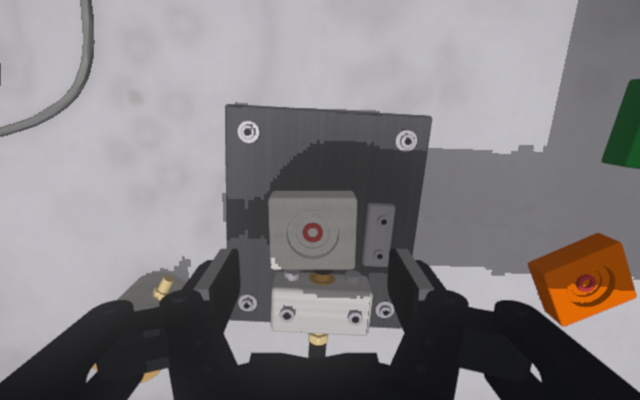

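```bash
python3 - <<'E'
import cv2
im=cv2.imread('pics/w2.png')[180:340,200:400]
cv2.imwrite('pics/w2c.png',cv2.resize(im,None,fx=4,fy=4,interpolation=cv2.INTER_CUBIC))
E
```

```text
(no output)
```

View pics/w2c.png

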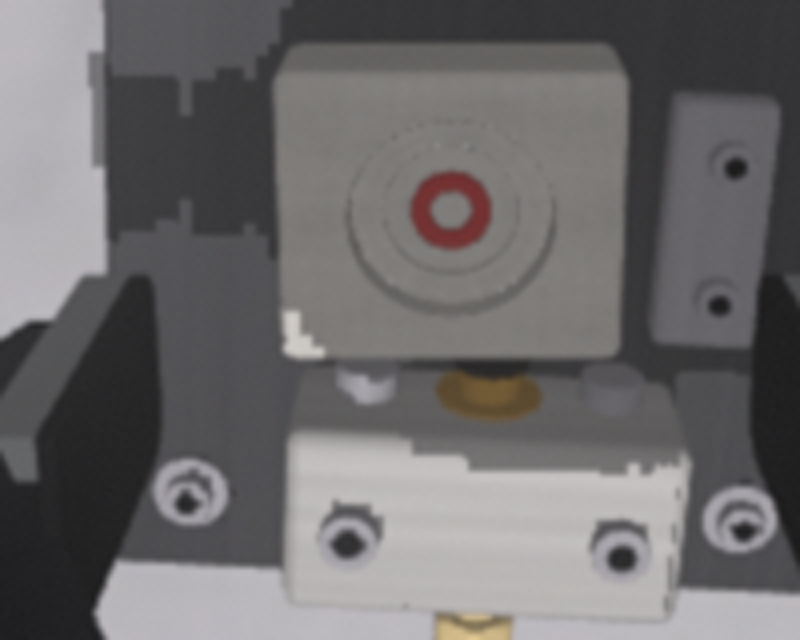

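```bash
python3 - <<'E'
from h import *
ci=np.load('w2ci.npy',allow_pickle=True).item()
o=np.array([200,180])
P=[(35,-28,36),(35,32,36),(65,32,36),(65,-28,36),(-14,27,19),(-14,43,19),(26,43,19),(26,27,19)]
U=np.array([(288,435),(690,460),(668,618),(285,603),(672,93),(780,97),(755,347),(650,342)])/4+o
x,r=fit2('wrist',P,U,[608,-170,0.02],ci); print('nest',x,np.degrees(x[2])); print(r)
c,s=np.cos(x[2]),np.sin(x[2]); print('home',x[0]+c*8-s*2,x[1]+s*8+c*2)
U=np.array([(275,73),(630,73),(618,357),(283,357)])/4+o
b,r=fit2('wrist',rect(30),U,[611,-172,0.02],ci); print('blk',b,np.degrees(b[2])); print(r)
E
```

```text
nest [ 611.5  -164.58   -0.02   -2.01] -1.0177965518496594
[[-0.25 -1.29]
 [ 0.92 -2.9 ]
 [ 1.59  1.19]
 [-0.41  0.67]
 [ 0.27  0.86]
 [-0.21  1.17]
 [-1.26 -0.6 ]
 [-0.22 -0.53]]
home 619.529961485924 -162.72519937024984
blk [ 614.51 -170.05    0.03   -1.96] 1.7314004564104952
[[-0.13 -0.22]
 [-0.13  0.06]
 [ 0.06  0.2 ]
 [ 0.22 -0.02]]
```

Emit:
send_rows:
  translation:
    - [-2, 0, 25]
    - [0, 0, 14]
    - [0, 0, 8]
    - [0, 0, 2]
    - [0, 0, 0]
  dr:
    - [0, 0, 0]
    - [0, 0, 0]
    - [0, 0, 0]
    - [0, 0, 0]
    - [0, 0, 0]
  grip: [66, 66, 66, 66, 66]

```text
clock: 3.92
position: [615.1, -170.9, 20.9]
ee_rot: [-0.017, 1.0, -0.0, 0.0]
contact_force: [-0.7, 0.8, -0.1]
gripper_width: 66.1
```

```bash
python3 - <<'E'
from h import *
plan([613,-170.5,18.5],91.7)
snap('wrist','w3.png');snap('side','s3.png')
im=cv2.imread('pics/s3.png')[190:310,290:450]
cv2.imwrite('pics/s3c.png',cv2.resize(im,None,fx=5,fy=5,interpolation=cv2.INTER_CUBIC))
E
```

```text
t 3.92 pos [ 615.06 -170.88   20.9 ] yaw 91.93922210815595 w 66.12887710230395 F [-0.66  0.79 -0.12]
tool d [2.05 0.45 2.39] rotvec [-0.01  0.06  0.24] | in target axes [2.05 0.44 2.4 ]
```

View pics/s3c.png

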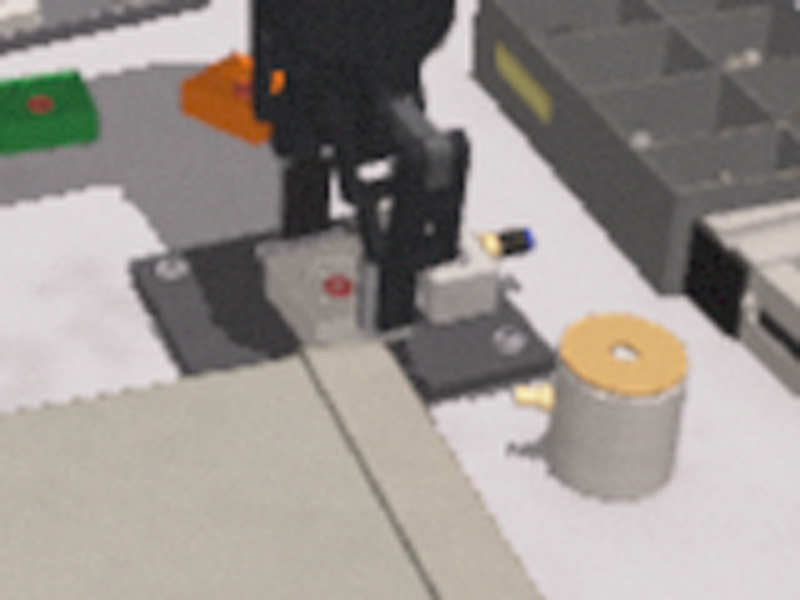

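View pics/w3.png

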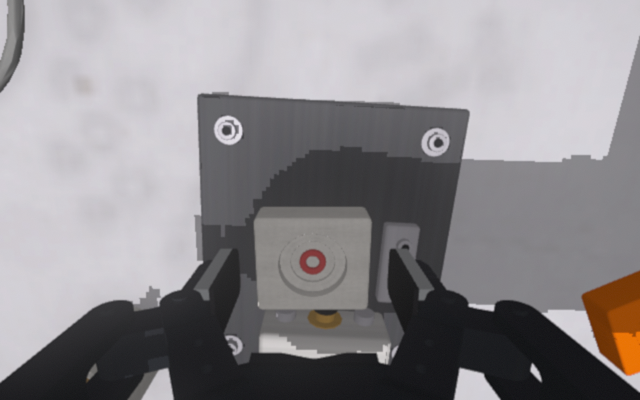

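Emit:
send_rows:
  translation:
    - [1, 0, 2]
    - [0, 0, 0]
    - [0, 0, 0]
    - [0, 0, 0]
    - [0, 0, 0]
  dr:
    - [0, 0, 0]
    - [0, 0, 0]
    - [0, 0, 0]
    - [0, 0, 0]
    - [0, 0, 0]
  grip: [66, 58, 50, 42, 42]

```text
clock: 4.65
position: [614.0, -170.9, 18.9]
ee_rot: [-0.017, 1.0, -0.0, 0.0]
contact_force: [-0.4, 0.5, 3.7]
gripper_width: 48.4
```

```bash
python3 - <<'E'
from h import *
plan([613,-170.5,18.5],91.7)
snap('wrist','w4.png')
E
```

```text
t 4.65 pos [ 614.   -170.91   18.92] yaw 91.94820281148507 w 48.36413267928512 F [-0.38  0.5   3.7 ]
tool d [0.98 0.44 0.42] rotvec [-0.01  0.05  0.25] | in target axes [0.98 0.44 0.42]
```

View pics/w4.png

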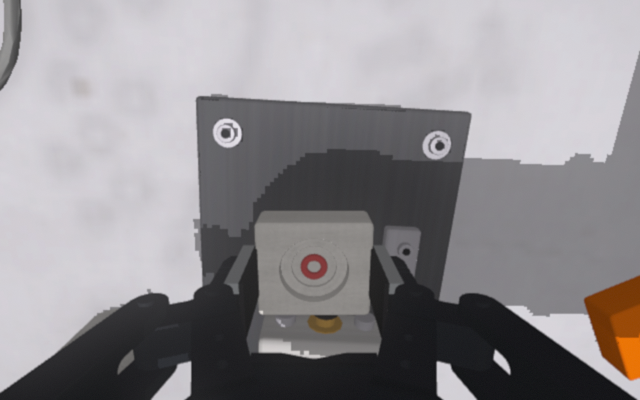

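Emit:
send_rows:
  translation:
    - [0, 0, 0]
    - [0, 0, -5]
    - [0, 0, -10]
    - [0, 0, -30]
    - [0, 0, -20]
  dr:
    - [0, 0, 0]
    - [0, 0, 0]
    - [0, 0, 0]
    - [0, 0, 0]
    - [0, 0, 0]
  grip: [42, 42, 42, 42, 42]

```text
clock: 5.32
position: [614.1, -170.9, 84.7]
ee_rot: [-0.017, 1.0, -0.0, 0.001]
contact_force: [0.7, 0.2, -1.4]
gripper_width: 48.2
```

```bash
python3 - <<'E'
from h import *
plan([595,142,180],95)
snap('wrist','w5.png')
snap('side','s5.png')
im=cv2.imread('pics/s5.png')[160:280,290:450]
cv2.imwrite('pics/s5c.png',cv2.resize(im,None,fx=5,fy=5,interpolation=cv2.INTER_CUBIC))
E
```

```text
t 5.33 pos [ 614.05 -170.86   84.73] yaw 91.93805129180066 w 48.189358865879726 F [ 0.73  0.24 -1.38]
tool d [  8.35 313.31 -95.33] rotvec [-0.01  0.07 -3.06] | in target axes [ -8.29 313.33 -95.27]
```

View pics/w5.png

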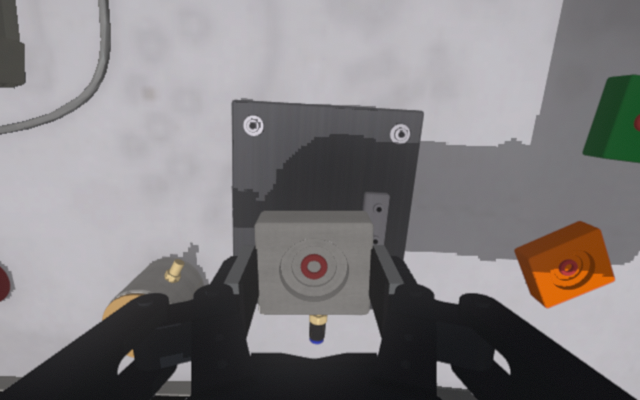

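View pics/s5c.png

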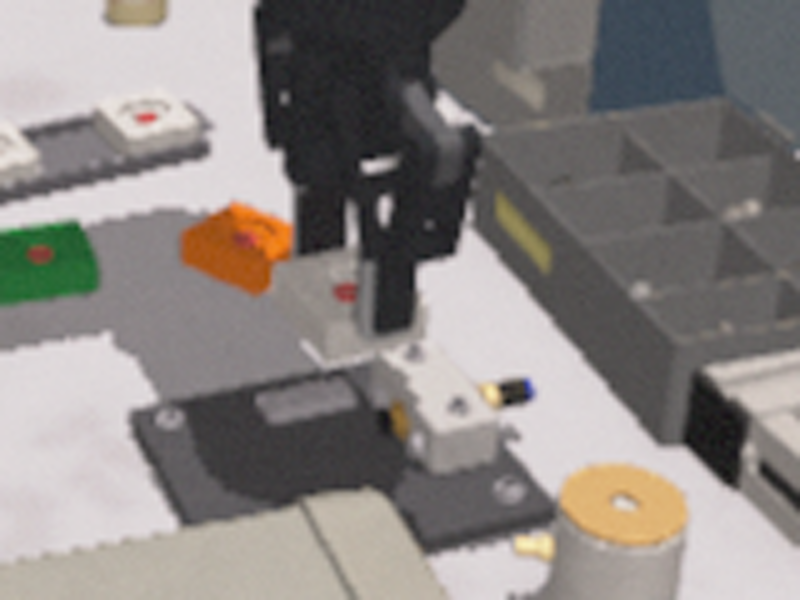

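Emit:
send_rows:
  translation:
    - [0, 10, -40]
    - [-10, 40, -40]
    - [-10, 55, 0]
    - [-10, 55, 0]
    - [-9, 45, 0]
  dr:
    - [0, 0, 0]
    - [0, 0, 0]
    - [0, 0, 0]
    - [0, 0, 0]
    - [0, 0, -2.5]
  grip: [42, 42, 42, 42, 42]

```text
clock: 6.05
position: [645.2, 37.4, 162.2]
ee_rot: [-0.039, 0.999, 0.0, -0.001]
contact_force: [0.1, -0.5, -0.6]
gripper_width: 48.6
```

Emit:
send_rows:
  translation:
    - [0, 25, 0]
    - [0, 0, 0]
    - [0, 0, 0]
    - [0, 0, 0]
    - [0, 0, 0]
  dr:
    - [0, 0, 0]
    - [0, 0, 0]
    - [0, 0, 0]
    - [0, 0, 0]
    - [0, 0, 0]
  grip: [42, 42, 42, 42, 42]

```text
clock: 6.68
position: [643.8, 59.3, 163.2]
ee_rot: [-0.038, 0.999, 0.0, -0.0]
contact_force: [0.2, -0.3, -0.5]
gripper_width: 48.3
```

```bash
python3 - <<'E'
from h import *
plan([595,142,180],94.5)
np.save('w6ci.npy',arm.camera_info('wrist'),allow_pickle=True); snap('wrist','w6.png')
E
```

```text
t 6.67 pos [643.77  59.35 163.25] yaw 94.35367834070415 w 48.25200122665501 F [ 0.15 -0.29 -0.54]
tool d [ 42.36  86.12 -16.75] rotvec [ 0.   -0.01 -0.15] | in target axes [ 42.14  86.23 -16.75]
```

View pics/w6.png

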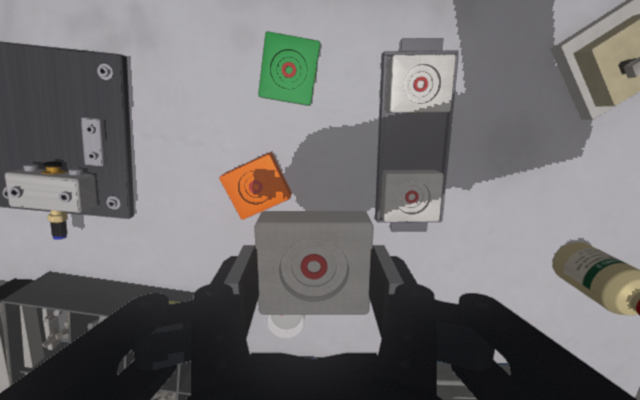

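The wrist view shows the tray at (415,140) with packed blocks at (421,83) and (411,196) and the free place between them. The jar at (285,320) is beneath the hand. I'll measure this from a crop.

```bash
python3 - <<'E'
import cv2
im=cv2.imread('pics/w6.png')
cv2.imwrite('pics/w6a.png',cv2.resize(im[35:235,365:475],None,fx=3,fy=3,interpolation=cv2.INTER_CUBIC))
cv2.imwrite('pics/w6b.png',cv2.resize(im[200:330,240:390],None,fx=4,fy=4,interpolation=cv2.INTER_CUBIC))
E
```

```text
(no output)
```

View pics/w6a.png

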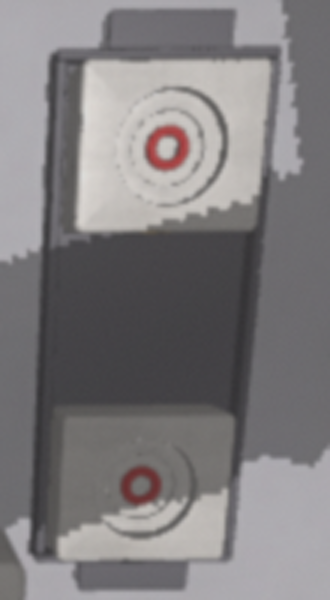

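View pics/w6b.png

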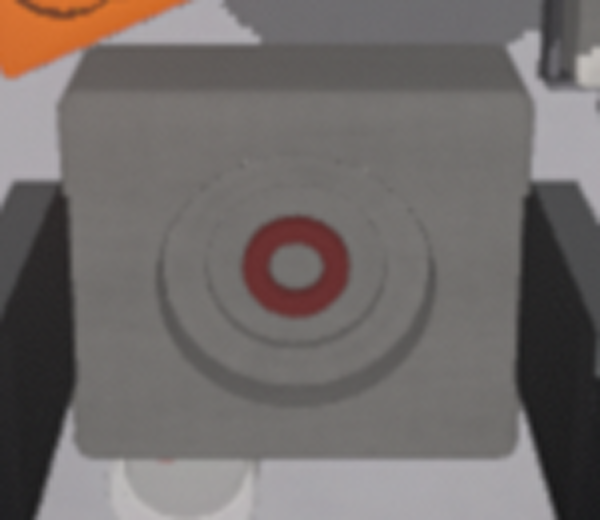

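```bash
python3 - <<'E'
from h import *
ci=np.load('w6ci.npy',allow_pickle=True).item()
o=np.array([365,35])
def go(n,P,U,x0):
    x,r=fit2('wrist',P,U,x0,ci); print(n,x,np.degrees(x[2]),'max',abs(r).max()); print(r.round(1).tolist()); return x
n=go('near',rect(21),np.array([(82,60),(272,60),(258,230),(74,232)])/3+o,[550,140,.08])
f=go('far',rect(21),np.array([(60,418),(238,415),(224,558),(55,560)])/3+o,[640,146,.08])
t=go('tray',rect(11,73.5,30.5),np.array([(52,52),(281,47),(228,562),(32,560)])/3+o,[597,142,.08])
h=go('held',rect(174.3),np.array([(60,92),(532,92),(518,457),(75,457)])/4+[240,200],[644,59,.08])
d=f[:2]-n[:2]; print('dist',np.linalg.norm(d),'dir',np.degrees(np.arctan2(d[1],d[0])),'mid',(f+n)[:2]/2)
for th,cam in []: pass
for k in ['tray','packed_far_center','packed_near_center']:
    print(k,[(np.round(d['xyz'],1),round(d['confidence'],2)) for d in arm.place_of(k,'wrist')])
E
```

```text
near [550.67 141.41   0.09  -1.77] 5.01304949627174 max 0.6899723485383049
[[0.2, 0.1], [0.2, -0.7], [-0.6, 0.2], [0.1, 0.3]]
far [645.21 148.23   0.09   0.43] 5.311091844047793 max 0.5929980426907946
[[0.6, -0.5], [-0.6, -0.4], [-0.2, 0.4], [0.2, 0.6]]
tray [598.17 145.     0.08  -1.04] 4.867604056761734 max 0.855170664290597
[[0.7, -0.7], [-0.7, 0.3], [0.1, -0.4], [-0.0, 0.9]]
held [644.56  60.62   0.08  -1.59] 4.3918728476902045 max 0.6263815516964542
[[-0.4, -0.0], [0.5, -0.1], [-0.6, 0.0], [0.5, 0.1]]
dist 94.7817546160099 dir 4.125403845465482 mid [597.94 144.82]
tray [(array([597.9, 145.1,   0.2]), 0.84)]
packed_far_center [(array([649.8, 145.4,  10.4]), 0.8)]
packed_near_center [(array([550.3,  32.9,  10.2]), 0.76)]
```

Emit:
send_rows:
  translation:
    - [10, 22, 0]
    - [10, 25, 10]
    - [10, 20, 30]
    - [8, 15, 35]
    - [2.2, 5.6, 30]
  dr:
    - [0, 0, 0]
    - [0, 0, 0]
    - [0, 0, 0]
    - [0, 0, 0]
    - [0, 0, -0.4]
  grip: [42, 42, 42, 42, 42]

```text
clock: 7.5
position: [596.3, 145.3, 57.5]
ee_rot: [-0.043, 0.999, 0.0, -0.0]
contact_force: [-0.6, -0.7, -0.4]
gripper_width: 48.2
```

Emit:
send_rows:
  translation:
    - [0, 0, 8]
    - [0, 0, 0]
    - [0, 0, 0]
    - [0, 0, 0]
    - [0, 0, 0]
  dr:
    - [0, 0, 0]
    - [0, 0, 0]
    - [0, 0, 0]
    - [0, 0, 0]
    - [0, 0, 0]
  grip: [42, 42, 42, 42, 42]

```text
clock: 8.12
position: [597.4, 144.5, 51.1]
ee_rot: [-0.042, 0.999, 0.0, 0.001]
contact_force: [-0.0, -0.1, -1.7]
gripper_width: 47.9
```

```bash
python3 - <<'E'
from h import *
plan([597.1,143.6,10],94.8)
np.save('w7ci.npy',arm.camera_info('wrist'),allow_pickle=True); snap('wrist','w7.png')
snap('side','s7.png'); snap('top','t7.png')
cv2.imwrite('pics/s7c.png',cv2.resize(cv2.imread('pics/s7.png')[130:230,230:390],None,fx=5,fy=5,interpolation=cv2.INTER_CUBIC))
E
```

```text
t 8.12 pos [597.35 144.51  51.11] yaw 94.81588563990302 w 47.8854003755699 F [-0.02 -0.07 -1.7 ]
tool d [ 0.38 -0.91 41.1 ] rotvec [0.03 0.08 0.02] | in target axes [ 0.33 -0.89 41.11]
```

View pics/w7.png

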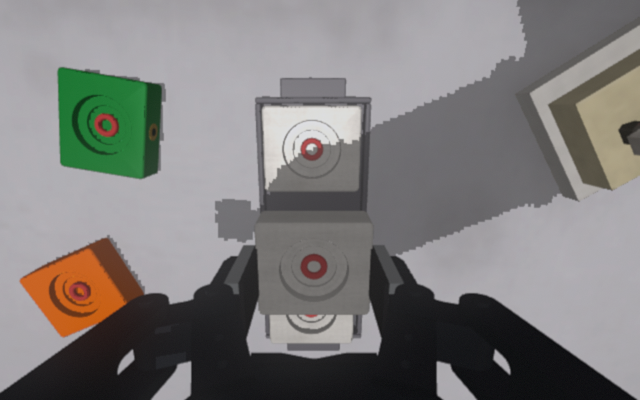

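View pics/s7c.png

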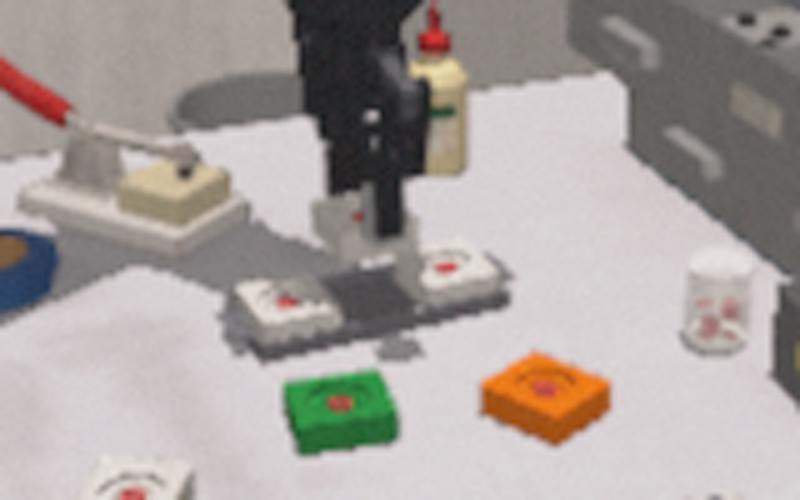

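Emit:
send_rows:
  translation:
    - [0.4, -0.9, 10]
    - [0, 0, 10]
    - [0, 0, 6]
    - [0, 0, 0]
    - [0, 0, 0]
  dr:
    - [0, 0, 0]
    - [0, 0, 0]
    - [0, 0, 0]
    - [0, 0, 0]
    - [0, 0, 0]
  grip: [42, 42, 42, 42, 42]

```text
clock: 8.9
position: [596.8, 143.7, 24.4]
ee_rot: [-0.042, 0.999, 0.0, 0.0]
contact_force: [-0.0, -0.4, -0.6]
gripper_width: 48.2
```

```bash
python3 - <<'E'
from h import *
plan([597.1,143.6,10],94.8)
np.save('w8ci.npy',arm.camera_info('wrist'),allow_pickle=True); snap('wrist','w8.png')
snap('side','s8.png')
cv2.imwrite('pics/s8c.png',cv2.resize(cv2.imread('pics/s8.png')[150:220,260:360],None,fx=7,fy=7,interpolation=cv2.INTER_CUBIC))
cv2.imwrite('pics/w8c.png',cv2.resize(cv2.imread('pics/w8.png')[50:370,230:400],None,fx=1.8,fy=1.8,interpolation=cv2.INTER_CUBIC))
E
```

```text
t 8.9 pos [596.85 143.67  24.41] yaw 94.84146704960003 w 48.19299099922814 F [-0.03 -0.43 -0.58]
tool d [-0.24 -0.09 14.41] rotvec [0.   0.02 0.04] | in target axes [-0.25 -0.09 14.41]
```

View pics/w8c.png

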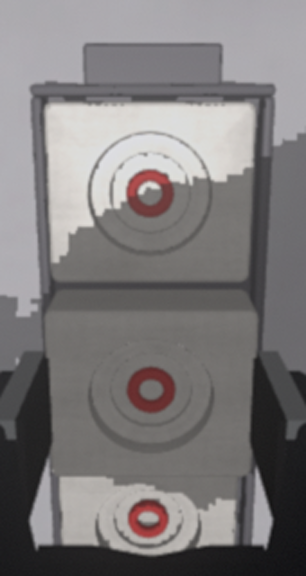

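View pics/s8c.png

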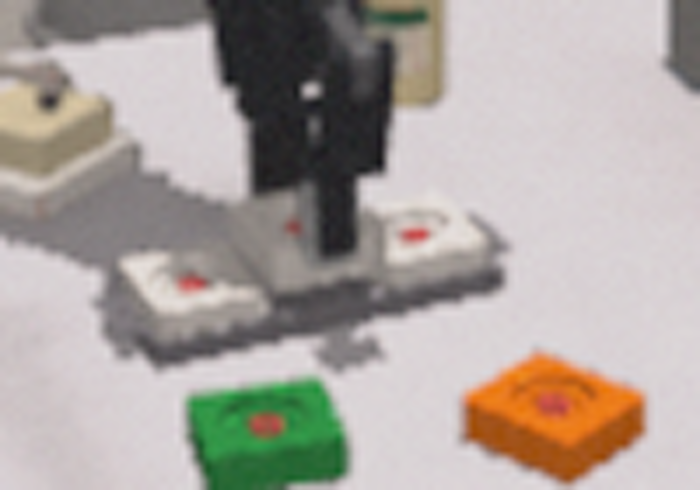

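Emit:
send_rows:
  translation:
    - [0, 0, 5]
    - [0, 0, 4]
    - [0, 0, 3]
    - [0, 0, 1.5]
    - [0, 0, 0]
  dr:
    - [0, 0, 0]
    - [0, 0, 0]
    - [0, 0, 0]
    - [0, 0, 0]
    - [0, 0, 0]
  grip: [42, 42, 42, 42, 42]

```text
clock: 9.62
position: [596.6, 143.6, 10.6]
ee_rot: [-0.042, 0.999, -0.0, -0.0]
contact_force: [-0.3, 0.2, -0.9]
gripper_width: 48.0
```

```bash
python3 - <<'E'
from h import *
plan([597.1,143.6,10],94.8)
E
```

```text
t 9.62 pos [596.56 143.56  10.64] yaw 94.83482474395667 w 47.96392715991804 F [-0.32  0.15 -0.95]
tool d [-0.54 -0.    0.64] rotvec [-0.01 -0.02  0.03] | in target axes [-0.54 -0.    0.64]
```

Emit:
send_rows:
  translation:
    - [0, 0, 0.7]
    - [0, 0, 0.5]
    - [0, 0, 0]
    - [0, 0, 0]
    - [0, 0, 0]
  dr:
    - [0, 0, 0]
    - [0, 0, 0]
    - [0, 0, 0]
    - [0, 0, 0]
    - [0, 0, 0]
  grip: [42, 42, 42, 42, 42]

```text
clock: 10.25
position: [596.7, 143.6, 9.9]
ee_rot: [-0.042, 0.999, 0.0, 0.0]
contact_force: [-0.9, -0.2, 1.4]
gripper_width: 48.4
```

Emit:
send_rows:
  translation:
    - [0, 0, 0]
    - [0, 0, 0]
    - [0, 0, 0]
    - [0, 0, -4]
    - [0, 0, -20]
  dr:
    - [0, 0, 0]
    - [0, 0, 0]
    - [0, 0, 0]
    - [0, 0, 0]
    - [0, 0, 0]
  grip: [52, 58, 64, 66, 66]

```text
clock: 10.88
position: [595.7, 143.1, 32.8]
ee_rot: [-0.042, 0.999, -0.001, -0.001]
contact_force: [0.2, -0.7, 0.4]
gripper_width: 66.1
```

Emit:
send_rows:
  translation:
    - [0, 0, -40]
    - [20, 0, -50]
    - [40, 0, 0]
    - [0, 0, 0]
    - [0, 0, 0]
  dr:
    - [0, 0, 0]
    - [0, 0, 0]
    - [0, 0, 0]
    - [0, 0, 0]
    - [0, 0, 0]
  grip: [66, 66, 66, 66, 66]

```text
clock: 11.5
position: [537.3, 138.7, 124.1]
ee_rot: [-0.042, 0.999, 0.0, 0.001]
contact_force: [0.9, 0.2, -0.1]
gripper_width: 66.1
```

```bash
python3 - <<'E'
from h import *
plan([433,-14,160],62)
snap('wrist','w9.png'); snap('side','s9.png')
cv2.imwrite('pics/s9c.png',cv2.resize(cv2.imread('pics/s9.png')[150:220,260:360],None,fx=7,fy=7,interpolation=cv2.INTER_CUBIC))
E
```

```text
t 11.5 pos [537.29 138.75 124.06] yaw 94.85752604650742 w 66.1027217266678 F [ 0.88  0.16 -0.1 ]
tool d [ 116.81 -143.36  -36.11] rotvec [ 0.03  0.06 32.86] | in target axes [  20.37 -183.83  -35.94]
```

View pics/w9.png

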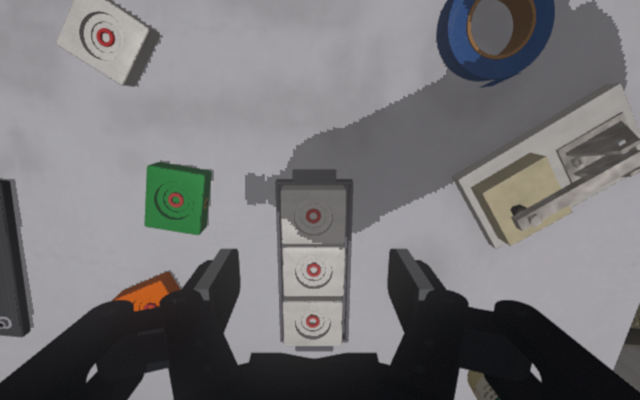

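View pics/s9c.png

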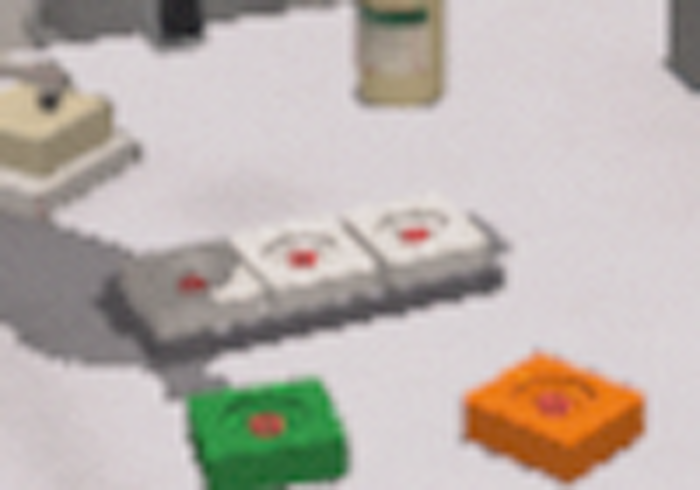

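Emit:
send_rows:
  translation:
    - [20, -15, -20]
    - [35, -29, -10]
    - [38, -31, -5]
    - [35, -29, 0]
    - [20, -16, 0]
  dr:
    - [0, 0, 0]
    - [0, 0, 0]
    - [0, 0, 0]
    - [0, 0, 0]
    - [0, 0, 6]
  grip: [66, 66, 66, 66, 66]

```text
clock: 12.22
position: [398.4, 5.2, 158.5]
ee_rot: [0.012, 1.0, -0.0, -0.0]
contact_force: [0.4, 0.9, -0.2]
gripper_width: 65.7
```

Emit:
send_rows:
  translation:
    - [0, 0, 0]
    - [0, 0, 0]
    - [0, 0, 0]
    - [0, 0, 0]
    - [0, 0, 0]
  dr:
    - [0, 0, 9]
    - [0, 0, 9]
    - [0, 0, 9]
    - [0, 0, 0]
    - [0, 0, 0]
  grip: [66, 66, 66, 66, 66]

```text
clock: 12.85
position: [399.8, 6.5, 158.5]
ee_rot: [0.242, 0.97, -0.0, -0.0]
contact_force: [0.5, -0.9, 0.3]
gripper_width: 66.0
```

```bash
python3 - <<'E'
from h import *
plan([436,-12,60],62)
np.save('w10ci.npy',arm.camera_info('wrist'),allow_pickle=True); snap('wrist','w10.png')
for k in ['next_block_center','next_block_port']:
    print(k,[(np.round(d['xyz'],1),round(d['confidence'],2)) for d in arm.place_of(k,'wrist')])
E
```

```text
t 12.85 pos [399.77   6.53 158.45] yaw 61.949602238686815 w 65.96683557373905 F [ 0.48 -0.94  0.25]
tool d [-40.71   0.72  98.44] rotvec [-0.02 -0.01 -0.05] | in target axes [-40.68   0.65  98.45]
next_block_center []
next_block_port [(array([451.4, -30.1,   9.1]), 0.68)]
```

View pics/w10.png

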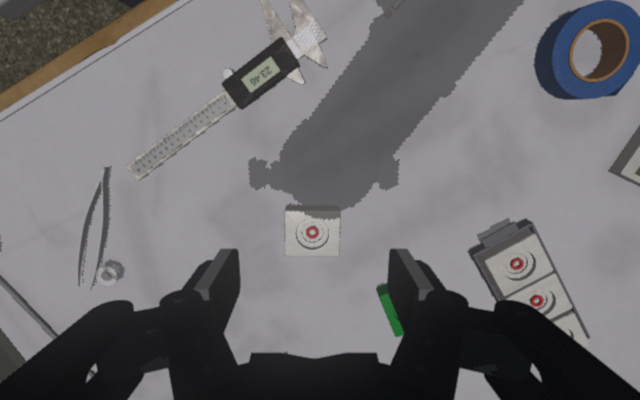

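```bash
python3 - <<'E'
import cv2
im=cv2.imread('pics/w10.png')
cv2.imwrite('pics/w10a.png',cv2.resize(im[190:270,265:365],None,fx=6,fy=6,interpolation=cv2.INTER_CUBIC))
E
```

```text
(no output)
```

View pics/w10a.png

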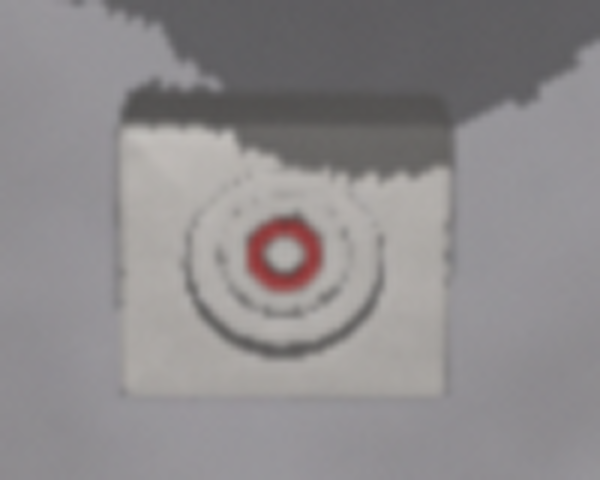

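```bash
python3 - <<'E'
from h import *
ci=np.load('w10ci.npy',allow_pickle=True).item()
U=np.array([(120,127),(453,127),(446,396),(122,396)])/6+[265,190]
x,r=fit2('wrist',rect(18),U,[436,-12,-.5],ci); print(x,np.degrees(x[2]),r.round(1).tolist())
plan([x[0],x[1],60],62)
E
```

```text
[437.19 -13.    -0.49  -4.09] -28.304138721885472 [[-0.3, -0.3], [0.0, -0.1], [-0.0, 0.3], [0.3, 0.1]]
t 13.0 pos [399.59   6.5  158.55] yaw 61.894928096431364 w 65.83087882341303 F [-0.11 -0.18 -0.26]
tool d [-42.36   0.54  98.55] rotvec [-0.01 -0.   -0.11] | in target axes [-42.36   0.44  98.55]
```

Emit:
send_rows:
  translation:
    - [-22, 0, 30]
    - [-20, 0.5, 50]
    - [0, 0, 40]
    - [0, 0, 22]
    - [0, 0, 8]
  dr:
    - [0, 0, 0]
    - [0, 0, 0]
    - [0, 0, 0]
    - [0, 0, 0]
    - [0, 0, 0]
  grip: [66, 66, 66, 66, 66]

```text
clock: 13.62
position: [436.2, -13.2, 7.3]
ee_rot: [0.243, 0.97, -0.001, -0.001]
contact_force: [-0.7, 0.3, 0.4]
gripper_width: 65.8
```

```bash
python3 - <<'E'
from h import *
plan([437.2,-13,7],61.8)
snap('wrist','w11.png')
E
```

```text
t 13.62 pos [436.15 -13.17   7.35] yaw 61.86686148043225 w 65.8387628251763 F [-0.7   0.31  0.41]
tool d [-0.84  0.64  0.34] rotvec [-0.12 -0.11  0.07] | in target axes [-0.84  0.65  0.35]
```

View pics/w11.png

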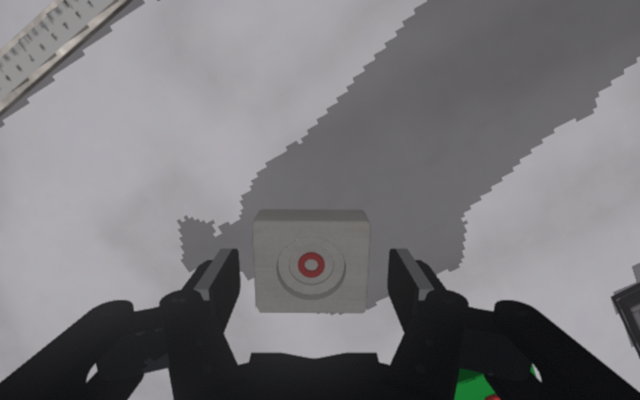

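Emit:
send_rows:
  translation:
    - [0, 0, 1]
    - [0, 0, 0]
    - [0, 0, 0]
    - [0, 0, 0]
    - [0, 0, 0]
  dr:
    - [0, 0, 0]
    - [0, 0, 0]
    - [0, 0, 0]
    - [0, 0, 0]
    - [0, 0, 0]
  grip: [60, 52, 42, 42, 42]

```text
clock: 14.3
position: [437.3, -12.7, 9.0]
ee_rot: [0.243, 0.97, 0.001, 0.001]
contact_force: [-1.3, -0.1, 5.6]
gripper_width: 47.8
```

Emit:
send_rows:
  translation:
    - [0, 0, 0]
    - [0, 0, -5]
    - [0, 0, -20]
    - [0, 0, -40]
    - [0, 0, -30]
  dr:
    - [0, 0, 0]
    - [0, 0, 0]
    - [0, 0, 0]
    - [0, 0, 0]
    - [0, 0, 0]
  grip: [42, 42, 42, 42, 42]

```text
clock: 14.92
position: [437.0, -12.8, 104.5]
ee_rot: [0.243, 0.97, 0.001, 0.001]
contact_force: [0.7, 0.6, -1.5]
gripper_width: 47.9
```

```bash
python3 - <<'E'
from h import *
plan([590,-176,100],89)
np.save('w12ci.npy',arm.camera_info('wrist'),allow_pickle=True); snap('wrist','w12.png'); snap('side','s12.png')
cv2.imwrite('pics/w12a.png',cv2.resize(cv2.imread('pics/w12.png')[200:330,240:390],None,fx=4,fy=4,interpolation=cv2.INTER_CUBIC))
cv2.imwrite('pics/s12c.png',cv2.resize(cv2.imread('pics/s12.png')[170:290,190:350],None,fx=5,fy=5,interpolation=cv2.INTER_CUBIC))
E
```

```text
t 14.93 pos [436.96 -12.79 104.51] yaw 61.83743079215564 w 47.93139703202814 F [ 0.65  0.58 -1.53]
tool d [-211.94  -71.66    4.68] rotvec [  0.06   0.09 -27.16] | in target axes [-155.86 -160.51    4.51]
```

View pics/w12a.png

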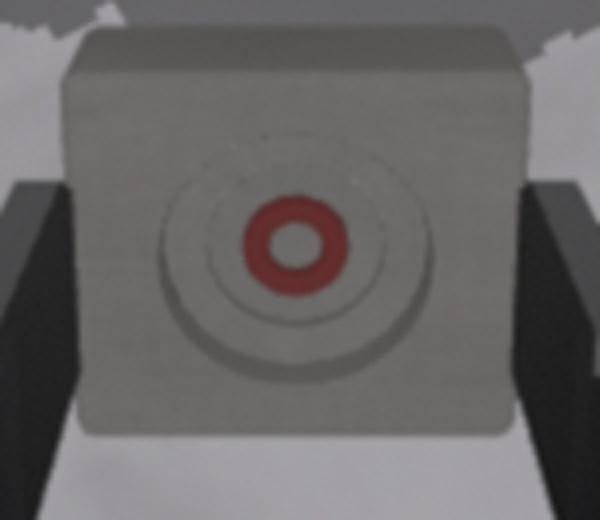

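View pics/s12c.png

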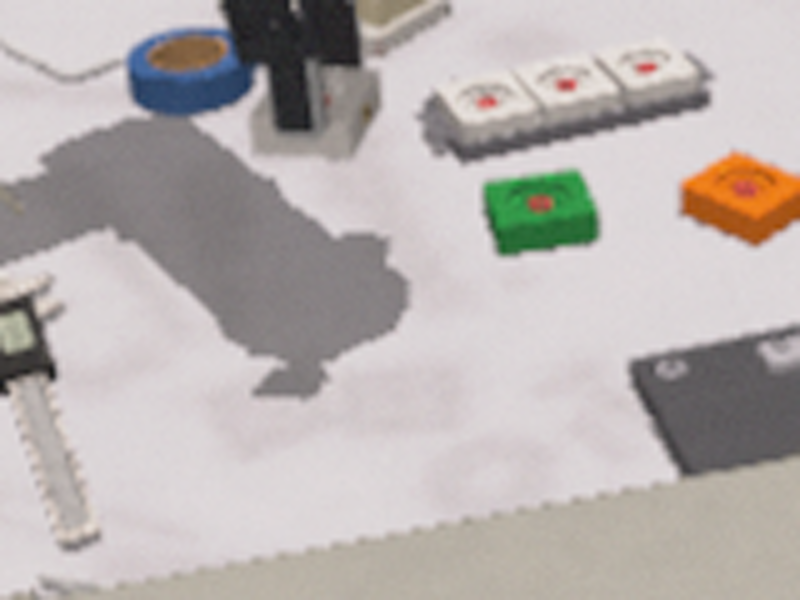

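```bash
python3 - <<'E'
from h import *
ci=np.load('w12ci.npy',allow_pickle=True).item()
U=np.array([(61,72),(530,72),(514,435),(78,435)])/4+[240,200]
x,r=fit2('wrist',rect(104.5+9),U,[437,-13,-.5],ci); print(x,np.degrees(x[2]),r.round(1).tolist())
s=arm.read_state(); Rm=R.from_quat(s['ee_rot']).as_matrix()
print('off tool',Rm.T[:2,:2]@(x[:2]-s['position'][:2]))
ci=np.load('w6ci.npy',allow_pickle=True).item()
plan([606,-169,100],89)
E
```

```text
[436.45 -11.01  -0.49  -1.55] -28.141755783496727 [[-0.1, 0.0], [0.2, -0.1], [-0.3, -0.1], [0.1, 0.1]]
off tool [ 2.86 -0.19]
t 15.03 pos [439.05 -12.2  106.17] yaw 61.87498472383721 w 47.81231856938443 F [ 0.95  0.13 -1.24]
tool d [-221.11  -59.63    7.19] rotvec [  0.26   0.44 -27.13] | in target axes [-169.66 -153.87    6.17]
```

Emit:
send_rows:
  translation:
    - [-35, -9, 0]
    - [-50, -13, 0]
    - [-55, -14, 0]
    - [-50, -13, 0]
    - [-33, -9, 0]
  dr:
    - [0, 0, 0]
    - [0, 0, 0]
    - [0, 0, 0]
    - [0, 0, 0]
    - [0, 0, 0]
  grip: [42, 42, 42, 42, 42]

```text
clock: 15.65
position: [606.7, -170.9, 101.1]
ee_rot: [0.244, 0.97, 0.0, -0.001]
contact_force: [-0.8, 0.5, -1.7]
gripper_width: 48.0
```

Emit:
send_rows:
  translation:
    - [0, 0, 0]
    - [0, 0, 0]
    - [0, 0, 0]
    - [0, 0, 0]
    - [0, 0, 0]
  dr:
    - [0, 0, -7]
    - [0, 0, -10]
    - [0, 0, -10]
    - [0, 0, 0]
    - [0, 0, 0]
  grip: [42, 42, 42, 42, 42]

```text
clock: 16.27
position: [605.6, -169.2, 102.0]
ee_rot: [0.011, 1.0, 0.0, -0.0]
contact_force: [0.1, 0.3, -0.6]
gripper_width: 47.9
```

```bash
python3 - <<'E'
from h import *
plan([607.5,-169.5,50],89)
np.save('w13ci.npy',arm.camera_info('wrist'),allow_pickle=True); snap('wrist','w13.png')
cv2.imwrite('pics/w13a.png',cv2.resize(cv2.imread('pics/w13.png')[80:360,200:440],None,fx=2.1,fy=2.1,interpolation=cv2.INTER_CUBIC))
plan([607.5,-169.5,50],89)
E
```

```text
t 16.27 pos [ 605.56 -169.2   102.04] yaw 88.68658107112546 w 47.87839342108491 F [ 0.13  0.33 -0.56]
tool d [-1.99 -0.27 52.04] rotvec [ 0.01 -0.06 -0.31] | in target axes [-1.94 -0.27 52.04]
t 16.32 pos [ 605.69 -169.18  102.22] yaw 88.7176968315128 w 48.04624061595363 F [-0.69 -1.   -0.91]
tool d [-1.85 -0.29 52.22] rotvec [ 0.01 -0.04 -0.28] | in target axes [-1.82 -0.29 52.22]
```

View pics/w13a.png

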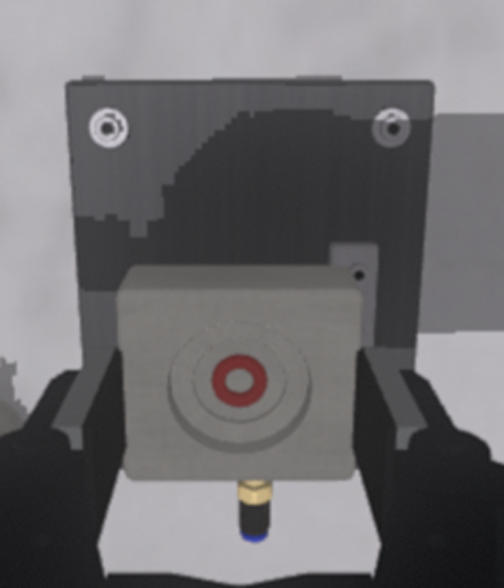

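Emit:
send_rows:
  translation:
    - [0, 0, 15]
    - [0, 0, 25]
    - [0, 0, 18]
    - [0, 0, 8]
    - [0, 0, 0]
  dr:
    - [0, 0, -0.3]
    - [0, 0, 0]
    - [0, 0, 0]
    - [0, 0, 0]
    - [0, 0, 0]
  grip: [42, 42, 42, 42, 42]

```text
clock: 16.95
position: [605.7, -169.3, 35.9]
ee_rot: [0.008, 1.0, -0.0, -0.001]
contact_force: [0.4, -1.1, -0.4]
gripper_width: 47.6
```

```bash
python3 - <<'E'
from h import *
plan([606,-169.5,21.2],89)
np.save('w14ci.npy',arm.camera_info('wrist'),allow_pickle=True); snap('wrist','w14.png'); snap('side','s14.png')
cv2.imwrite('pics/w14a.png',cv2.resize(cv2.imread('pics/w14.png')[80:360,200:440],None,fx=2.1,fy=2.1,interpolation=cv2.INTER_CUBIC))
cv2.imwrite('pics/s14c.png',cv2.resize(cv2.imread('pics/s14.png')[200:300,310:430],None,fx=6,fy=6,interpolation=cv2.INTER_CUBIC))
E
```

```text
t 16.95 pos [ 605.74 -169.32   35.9 ] yaw 89.13009199950065 w 47.56085428120909 F [ 0.43 -1.08 -0.4 ]
tool d [-0.29 -0.17 14.7 ] rotvec [-0.   -0.07  0.13] | in target axes [-0.27 -0.18 14.7 ]
```

View pics/w14a.png

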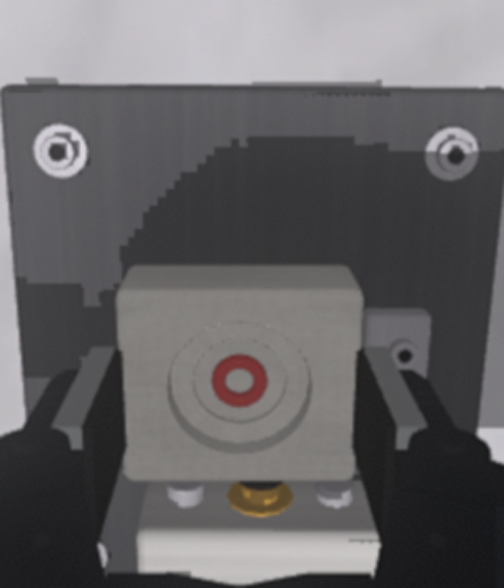

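View pics/s14c.png

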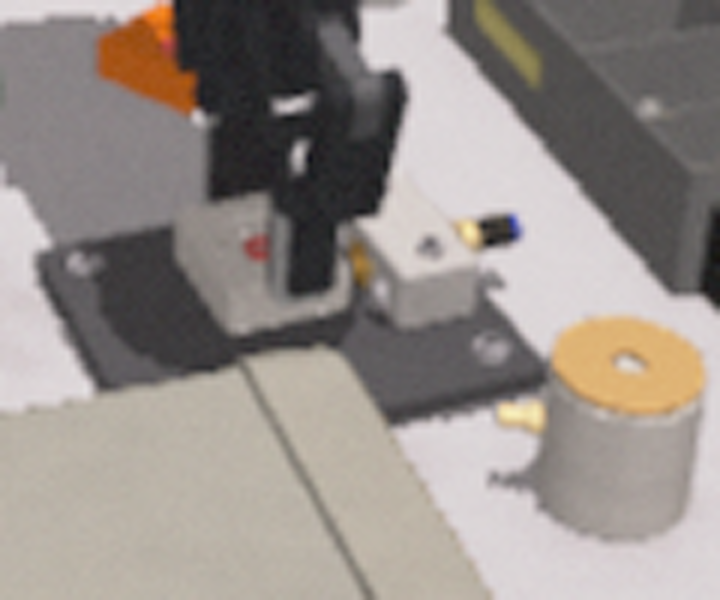

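Emit:
send_rows:
  translation:
    - [0, 0, 6]
    - [0, 0, 4]
    - [0, 0, 2]
    - [0, 0, 1]
    - [0, 0, 0]
  dr:
    - [0, 0, 0]
    - [0, 0, 0]
    - [0, 0, 0]
    - [0, 0, 0]
    - [0, 0, 0]
  grip: [42, 42, 42, 42, 42]

```text
clock: 17.68
position: [606.0, -169.3, 23.6]
ee_rot: [0.008, 1.0, -0.0, -0.0]
contact_force: [0.1, -0.4, -0.8]
gripper_width: 48.0
```

Emit:
send_rows:
  translation:
    - [0, 0, 0.5]
    - [0, 0, 0.5]
    - [0, 0, 0]
    - [0, 0, 0]
    - [0, 0, 0]
  dr:
    - [0, 0, 0]
    - [0, 0, 0]
    - [0, 0, 0]
    - [0, 0, 0]
    - [0, 0, 0]
  grip: [42, 42, 42, 42, 42]

```text
clock: 18.3
position: [606.0, -169.3, 22.6]
ee_rot: [0.008, 1.0, -0.0, 0.0]
contact_force: [-0.4, -0.8, -0.1]
gripper_width: 48.1
```

```bash
python3 - <<'E'
from h import *
plan([606,-169.5,21.2],89)
np.save('w15ci.npy',arm.camera_info('wrist'),allow_pickle=True); snap('wrist','w15.png'); snap('side','s15.png')
cv2.imwrite('pics/w15a.png',cv2.resize(cv2.imread('pics/w15.png')[80:360,200:440],None,fx=2.1,fy=2.1,interpolation=cv2.INTER_CUBIC))
cv2.imwrite('pics/s15c.png',cv2.resize(cv2.imread('pics/s15.png')[200:300,310:430],None,fx=6,fy=6,interpolation=cv2.INTER_CUBIC))
E
```

```text
t 18.3 pos [ 605.96 -169.32   22.63] yaw 89.13352124605345 w 48.133144160638764 F [-0.44 -0.83 -0.14]
tool d [-0.04 -0.18  1.43] rotvec [-0.    0.    0.13] | in target axes [-0.04 -0.18  1.43]
```

View pics/w15a.png

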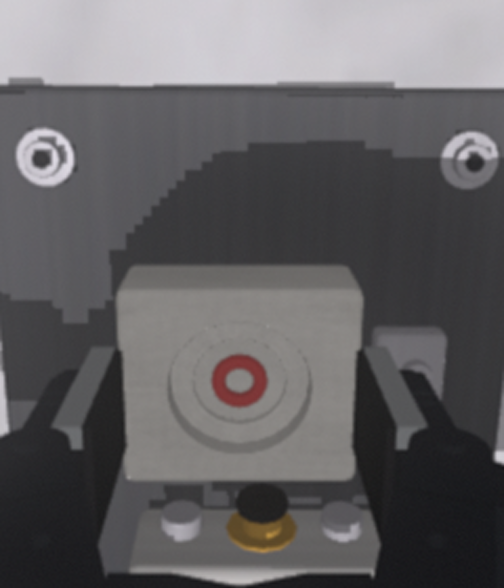

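View pics/s15c.png

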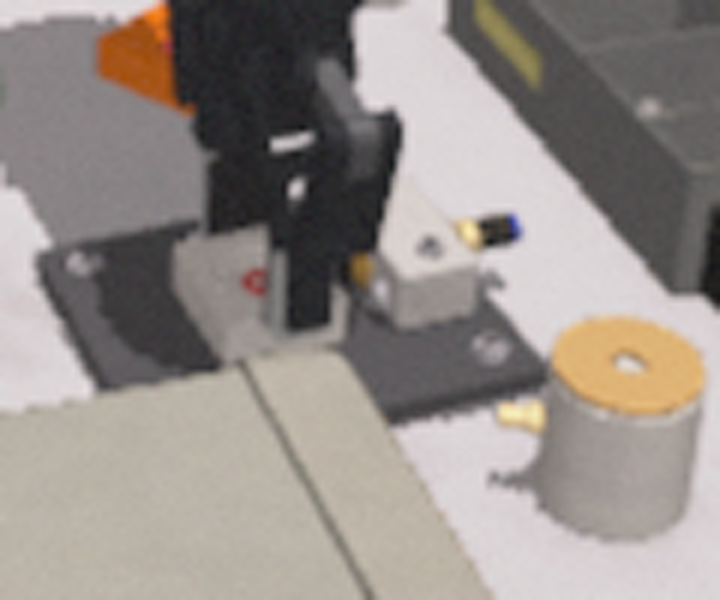

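Emit:
send_rows:
  translation:
    - [0, 0, 0.7]
    - [0, 0, 0.4]
    - [0, 0, 0]
    - [0, 0, 0]
    - [0, 0, 0]
  dr:
    - [0, 0, 0]
    - [0, 0, 0]
    - [0, 0, 0]
    - [0, 0, 0]
    - [0, 0, 0]
  grip: [42, 42, 42, 42, 42]

```text
clock: 19.02
position: [605.9, -169.3, 21.5]
ee_rot: [0.008, 1.0, -0.0, 0.0]
contact_force: [0.1, -0.9, -0.5]
gripper_width: 48.2
```

Emit:
send_rows:
  translation:
    - [0, 0, 0.5]
    - [0, 0, 0]
    - [0, 0, 0]
    - [0, 0, 0]
    - [0, 0, 0]
  dr:
    - [0, 0, 0]
    - [0, 0, 0]
    - [0, 0, 0]
    - [0, 0, 0]
    - [0, 0, 0]
  grip: [42, 42, 42, 42, 42]

```text
clock: 19.65
position: [606.0, -169.3, 21.1]
ee_rot: [0.008, 1.0, -0.0, 0.0]
contact_force: [-0.2, 0.2, 0.6]
gripper_width: 47.9
```

Emit:
send_rows:
  translation:
    - [0, 0, 0.5]
    - [0, 0, 0]
    - [0, 0, 0]
    - [0, 0, 0]
    - [0, 0, 0]
  dr:
    - [0, 0, 0]
    - [0, 0, 0]
    - [0, 0, 0]
    - [0, 0, 0]
    - [0, 0, 0]
  grip: [42, 42, 42, 42, 42]

```text
clock: 20.27
position: [606.0, -169.3, 21.1]
ee_rot: [0.007, 1.0, -0.0, 0.0]
contact_force: [-2.0, 2.0, 5.6]
gripper_width: 48.0
```

Emit:
send_rows:
  translation:
    - [0, 0, -0.4]
    - [-4, 1, 0]
    - [-4, 2, 0]
    - [0, 1, 0]
    - [0, 0, 0]
  dr:
    - [0, 0, 0]
    - [0, 0, 0]
    - [0, 0, 0]
    - [0, 0, 0]
    - [0, 0, 0]
  grip: [42, 42, 42, 42, 42]

```text
clock: 20.9
position: [615.2, -165.6, 21.1]
ee_rot: [0.007, 1.0, -0.0, 0.001]
contact_force: [-0.3, -2.1, 2.3]
gripper_width: 47.6
```

Emit:
send_rows:
  translation:
    - [0, 0.7, 0]
    - [0, 0, 0]
    - [0, 0.7, 0]
    - [0, 0, 0]
    - [0, 0, 0]
  dr:
    - [0, 0, 0]
    - [0, 0, 0]
    - [0, 0, 0]
    - [0, 0, 0]
    - [0, 0, 0]
  grip: [42, 42, 42, 42, 42]

```text
clock: 21.52
position: [614.4, -164.0, 21.1]
ee_rot: [0.008, 1.0, -0.0, 0.001]
contact_force: [1.1, -1.8, 3.7]
gripper_width: 47.8
```

Emit:
send_rows:
  translation:
    - [0, 0.5, 0]
    - [0, 0, 0]
    - [0, 0.5, 0]
    - [0, 0, 0]
    - [0, 0, 0]
  dr:
    - [0, 0, 0]
    - [0, 0, 0]
    - [0, 0, 0]
    - [0, 0, 0]
    - [0, 0, 0]
  grip: [42, 42, 42, 42, 42]

```text
clock: 22.15
position: [614.4, -163.9, 21.1]
ee_rot: [0.008, 1.0, -0.0, 0.0]
contact_force: [2.4, -6.4, 2.5]
gripper_width: 47.9
```

```bash
python3 - <<'E'
from h import *
plan([606,-169.5,21.2],89)
snap('wrist','w16.png')
cv2.imwrite('pics/w16a.png',cv2.resize(cv2.imread('pics/w16.png')[180:340,230:410],None,fx=4,fy=3.7,interpolation=cv2.INTER_CUBIC))
E
```

```text
t 22.15 pos [ 614.38 -163.87   21.08] yaw 89.11468687800989 w 47.85298234585019 F [ 2.39 -6.43  2.53]
tool d [ 8.29 -5.76 -0.12] rotvec [-0.05  0.05  0.11] | in target axes [ 8.28 -5.78 -0.12]
```

View pics/w16a.png

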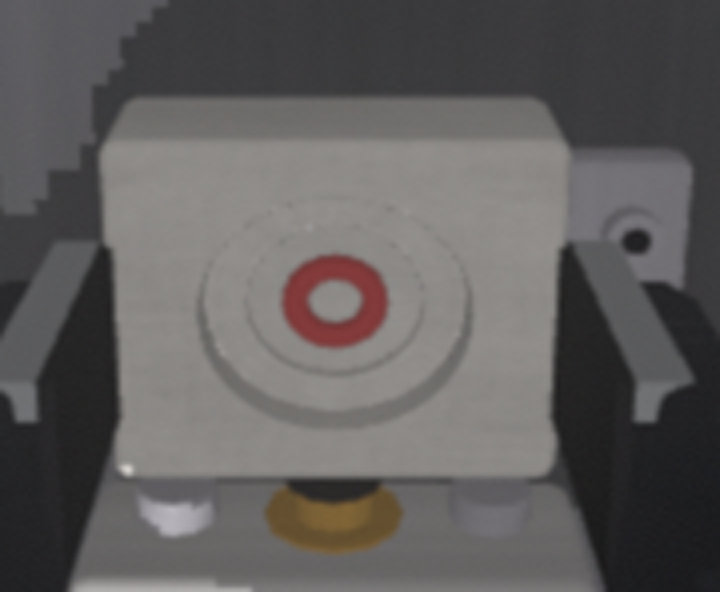

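Emit:
send_rows:
  translation:
    - [0, -0.4, 0]
    - [-2, 0, 0]
    - [-2, 0, 0]
    - [-1, 0, 0]
    - [0, 0, 0]
  dr:
    - [0, 0, 0]
    - [0, 0, 0]
    - [0, 0, 0]
    - [0, 0, 0]
    - [0, 0, 0]
  grip: [42, 42, 42, 42, 42]

```text
clock: 22.82
position: [614.5, -163.9, 21.0]
ee_rot: [0.008, 1.0, 0.0, -0.005]
contact_force: [-7.0, -3.7, 11.5]
gripper_width: 47.7
```

Emit:
send_rows:
  translation:
    - [-0.7, 0, 0]
    - [0, 0, 0]
    - [-0.7, 0, 0]
    - [0, 0, 0]
    - [0, 0, 0]
  dr:
    - [0, 0, 0]
    - [0, 0, 0]
    - [0, 0, 0]
    - [0, 0, 0]
    - [0, 0, 0]
  grip: [42, 42, 42, 42, 42]

```text
clock: 23.45
position: [615.4, -164.0, 21.1]
ee_rot: [0.008, 1.0, 0.0, -0.006]
contact_force: [-8.5, -4.2, 12.5]
gripper_width: 48.1
```

```bash
python3 - <<'E'
from h import *
plan([606,-169.5,21.2],89); s=arm.read_state(); print(s['joints'],s['wrist_torque'],R.from_quat(s['ee_rot']).as_matrix())
snap('wrist','w17.png');snap('side','s17.png')
cv2.imwrite('pics/w17a.png',cv2.resize(cv2.imread('pics/w17.png')[180:340,230:410],None,fx=4,fy=3.7,interpolation=cv2.INTER_CUBIC))
cv2.imwrite('pics/s17c.png',cv2.resize(cv2.imread('pics/s17.png')[180:300,310:430],None,fx=5,fy=5,interpolation=cv2.INTER_CUBIC))
E
```

```text
t 23.45 pos [ 615.41 -163.96   21.05] yaw 89.09116767886346 w 48.065262547220485 F [-8.52 -4.19 12.52]
tool d [ 9.33 -5.69 -0.04] rotvec [-0.   -0.64  0.09] | in target axes [ 9.32 -5.7  -0.15]
[-0.01  0.62 -0.19 -0.   -0.78 -1.58] [-1.02  2.28 -0.04] [[-1.    0.02 -0.01]
 [ 0.02  1.    0.  ]
 [ 0.01  0.   -1.  ]]
```

View pics/w17a.png

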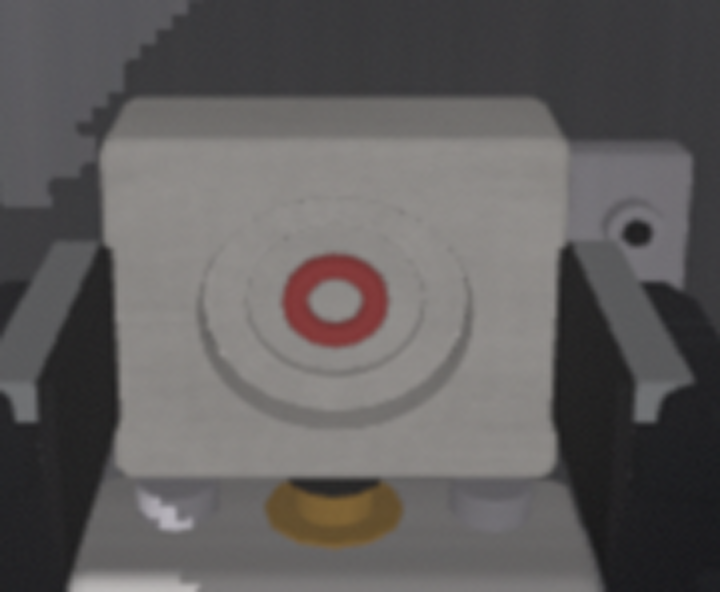

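View pics/s17c.png

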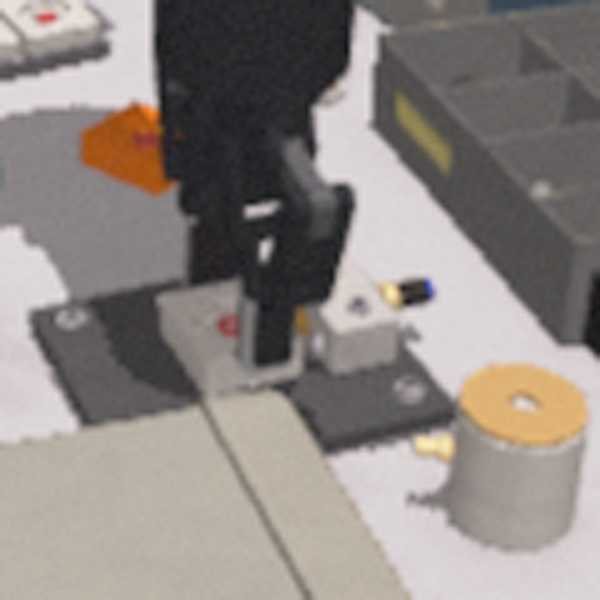

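Emit:
send_rows:
  translation:
    - [0, -0.3, -0.5]
    - [0, 0, -0.3]
    - [0, 0, 0]
    - [0, 0, 0]
    - [0, 0, 0]
  dr:
    - [0, 0, 0]
    - [0, 0, 0]
    - [0, 0, 0]
    - [0, 0, 0]
    - [0, 0, 0]
  grip: [42, 42, 42, 42, 42]

```text
clock: 24.18
position: [615.4, -163.9, 21.1]
ee_rot: [0.008, 1.0, 0.0, -0.006]
contact_force: [-6.5, -4.3, 8.4]
gripper_width: 48.2
```

Emit:
send_rows:
  translation:
    - [0, -0.3, -0.5]
    - [0, 0, -0.5]
    - [0, 0, 0]
    - [0, 0, 0]
    - [0, 0, 0]
  dr:
    - [0, 0, 0]
    - [0, 0, 0]
    - [0, 0, 0]
    - [0, 0, 0]
    - [0, 0, 0]
  grip: [42, 42, 42, 42, 42]

```text
clock: 24.8
position: [616.7, -164.0, 21.2]
ee_rot: [0.008, 1.0, 0.0, -0.004]
contact_force: [-5.8, -3.0, 2.7]
gripper_width: 47.8
```

Emit:
send_rows:
  translation:
    - [-1, 0, -0.2]
    - [-1, 0, 0]
    - [-1, 0, 0]
    - [0, 0, 0]
    - [0, 0, 0]
  dr:
    - [0, 0, 0]
    - [0, 0, 0]
    - [0, 0, 0]
    - [0, 0, 0]
    - [0, 0, 0]
  grip: [42, 42, 42, 42, 42]

```text
clock: 25.42
position: [618.4, -164.0, 21.2]
ee_rot: [0.008, 1.0, 0.001, -0.006]
contact_force: [-7.2, -2.4, 4.7]
gripper_width: 47.8
```

```bash
python3 - <<'E'
from h import *
plan([621.6,-163.7,21.2],89)
snap('wrist','w18.png')
cv2.imwrite('pics/w18a.png',cv2.resize(cv2.imread('pics/w18.png')[180:340,230:410],None,fx=4,fy=3.7,interpolation=cv2.INTER_CUBIC))
E
```

```text
t 25.43 pos [ 618.38 -164.03   21.22] yaw 89.05885995490164 w 47.7968586620823 F [-7.24 -2.42  4.75]
tool d [-3.21  0.38 -0.02] rotvec [ 0.05 -0.66  0.06] | in target axes [-3.21  0.39  0.02]
```

View pics/w18a.png

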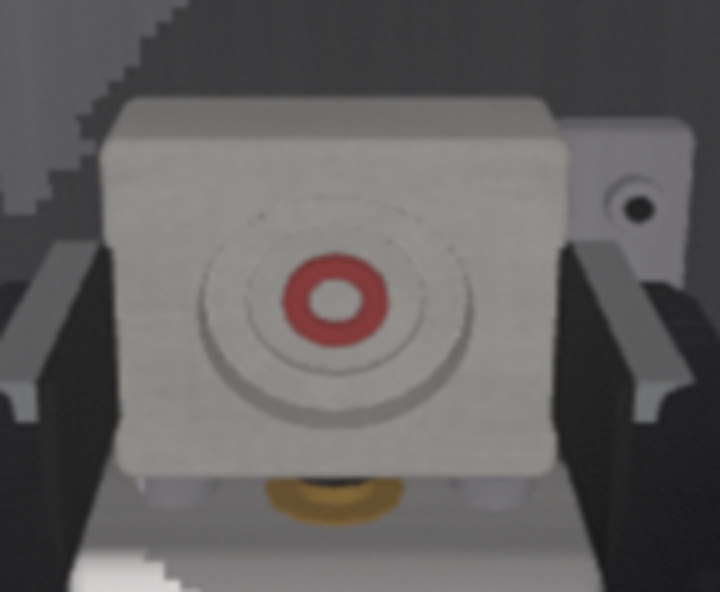

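Emit:
send_rows:
  translation:
    - [-1, 0, 0]
    - [-1, 0, 0]
    - [-1, 0, 0]
    - [0, 0, 0]
    - [0, 0, 0]
  dr:
    - [0, -0.3, 0]
    - [0, -0.3, 0]
    - [0, -0.2, 0]
    - [0, 0, 0]
    - [0, 0, 0]
  grip: [42, 42, 42, 42, 42]

```text
clock: 26.1
position: [619.7, -164.0, 21.1]
ee_rot: [0.008, 1.0, 0.001, -0.001]
contact_force: [-10.3, -2.4, 7.9]
gripper_width: 48.0
```

Emit:
send_rows:
  translation:
    - [-1, 0, -0.4]
    - [-1, 0, 0]
    - [-1, 0, 0]
    - [0, 0, 0]
    - [0, 0, 0]
  dr:
    - [0, 0, 0]
    - [0, -0.2, 0]
    - [0, 0, 0]
    - [0, 0, 0]
    - [0, 0, 0]
  grip: [42, 42, 42, 42, 42]

```text
clock: 26.72
position: [620.7, -164.0, 21.1]
ee_rot: [0.009, 1.0, 0.001, -0.001]
contact_force: [-13.5, -1.5, 8.2]
gripper_width: 47.8
```

```bash
python3 - <<'E'
from h import *
plan([621.6,-163.7,21.2],89)
snap('wrist','w19.png')
cv2.imwrite('pics/w19a.png',cv2.resize(cv2.imread('pics/w19.png')[180:340,230:410],None,fx=4,fy=3.7,interpolation=cv2.INTER_CUBIC))
E
```

```text
t 26.73 pos [ 620.69 -164.04   21.07] yaw 89.00407585474828 w 47.84170509342563 F [-13.55  -1.53   8.24]
tool d [-0.9   0.36 -0.13] rotvec [ 0.09 -0.14  0.  ] | in target axes [-0.9   0.35 -0.13]
```

View pics/w19a.png

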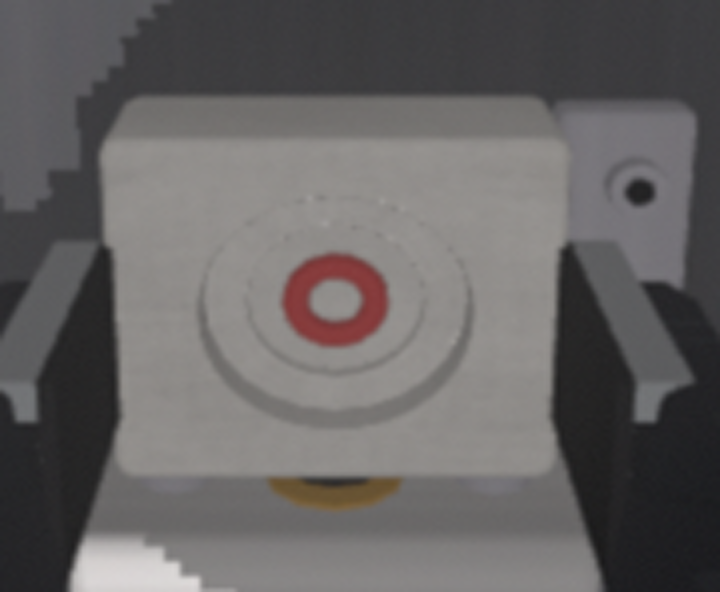

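Emit:
send_rows:
  translation:
    - [-1, 0, -0.5]
    - [-1, 0, 0]
    - [-1, 0, 0]
    - [0, 0, 0]
    - [0, 0, 0]
  dr:
    - [0, -0.2, 0]
    - [0, -0.2, 0]
    - [0, 0, 0]
    - [0, 0, 0]
    - [0, 0, 0]
  grip: [42, 42, 42, 42, 42]

```text
clock: 27.4
position: [620.8, -164.0, 21.1]
ee_rot: [0.009, 1.0, 0.001, -0.001]
contact_force: [-18.6, -1.4, 11.1]
gripper_width: 47.5
```

Emit:
send_rows:
  translation:
    - [-1, 0, -0.3]
    - [-1, 0, 0]
    - [0, 0, 0]
    - [0, 0, 0]
    - [0, 0, 0]
  dr:
    - [0, -0.1, 0]
    - [0, -0.1, 0]
    - [0, 0, 0]
    - [0, 0, 0]
    - [0, 0, 0]
  grip: [42, 42, 42, 42, 42]

```text
clock: 28.02
position: [620.8, -164.0, 21.0]
ee_rot: [0.009, 1.0, 0.001, -0.001]
contact_force: [-21.1, -0.4, 11.9]
gripper_width: 47.9
```

Emit:
send_rows:
  translation:
    - [0, 0.5, -0.6]
    - [0, 0.5, -0.4]
    - [0, 0.5, 0]
    - [0, 0.5, 0]
    - [0, 0, 0]
  dr:
    - [0, 0, 0]
    - [0, 0, 0]
    - [0, 0, 0]
    - [0, 0, 0]
    - [0, 0, 0]
  grip: [42, 42, 42, 42, 42]

```text
clock: 28.65
position: [620.8, -163.9, 21.1]
ee_rot: [0.01, 1.0, 0.0, -0.001]
contact_force: [-18.4, -8.2, 7.5]
gripper_width: 47.8
```

```bash
python3 - <<'E'
from h import *
plan([621.6,-163.7,21.2],89)
s=arm.read_state();print(s['wrist_torque'])
snap('wrist','w20.png')
cv2.imwrite('pics/w20a.png',cv2.resize(cv2.imread('pics/w20.png')[180:340,230:410],None,fx=4,fy=3.7,interpolation=cv2.INTER_CUBIC))
E
```

```text
t 28.65 pos [ 620.85 -163.88   21.09] yaw 88.88702066415611 w 47.78296480247927 F [-18.37  -8.23   7.54]
tool d [-0.75  0.19 -0.11] rotvec [ 0.04 -0.16 -0.11] | in target axes [-0.75  0.19 -0.11]
[-2.36  5.47 -0.07]
```

View pics/w20a.png

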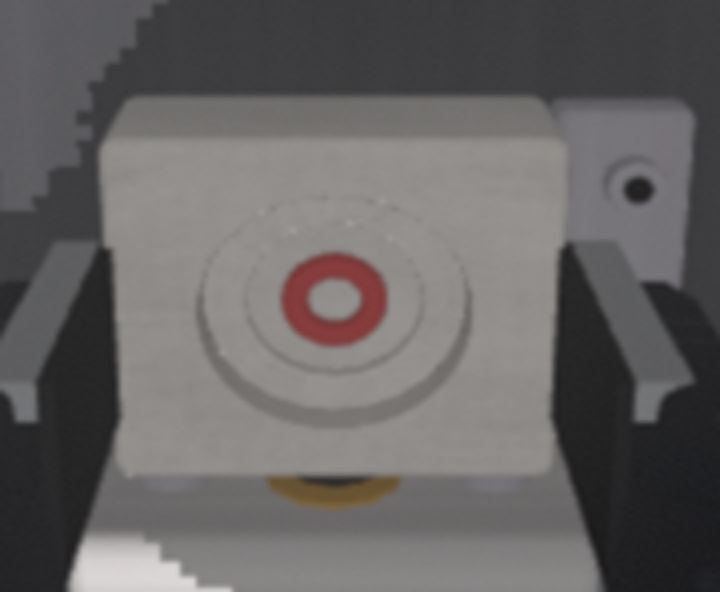

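```bash
python3 - <<'E'
from h import *
c=arm.camera_info('wrist')
f=lambda u,v:(230+u/4,180+v/3.7)
print(back('wrist',[f(340,475)],30,c),back('wrist',[f(340,537)],36,c),back('wrist',[f(340,545)],36,c))
print('front', back('wrist',[f(340,140)],30,c), 'side stop L', back('wrist',[f(548,103),f(690,103)],19,c))
im=cv2.imread('pics/w20.png'); print(im[320:335,315].tolist())
E
```

```text
[[ 640.96 -162.56   30.  ]] [[ 645.48 -162.68   36.  ]] [[ 646.59 -162.7    36.  ]]
front [[ 597.66 -161.78   30.  ]] side stop L [[ 596.96 -138.21   19.  ]
 [ 597.28 -122.17   19.  ]]
[[105, 104, 106], [104, 104, 105], [105, 105, 107], [106, 107, 108], [112, 112, 114], [117, 117, 119], [121, 121, 124], [124, 124, 127], [127, 127, 129], [127, 128, 131], [127, 128, 130], [129, 129, 132], [130, 130, 132], [131, 132, 134], [132, 132, 134]]
```

Emit:
send_rows:
  translation:
    - [-1, 0, -0.5]
    - [-1, 0, -0.3]
    - [-1, 0.3, -0.2]
    - [0, 0, 0]
    - [0, 0, 0]
  dr:
    - [0, -0.1, 0]
    - [0, -0.1, 0]
    - [0, 0, 0]
    - [0, 0, 0]
    - [0, 0, 0]
  grip: [42, 42, 42, 42, 42]

```text
clock: 29.32
position: [620.9, -163.9, 21.1]
ee_rot: [0.01, 1.0, 0.0, -0.003]
contact_force: [-22.1, -9.8, 6.9]
gripper_width: 47.7
```

Emit:
send_rows:
  translation:
    - [0, 0.4, 0]
    - [-0.5, 0.4, 0]
    - [0, 0, 0]
    - [0, 0, 0]
    - [0, 0, 0]
  dr:
    - [0, -0.3, 0]
    - [0, 0, 0]
    - [0, 0, 0]
    - [0, 0, 0]
    - [0, 0, 0]
  grip: [42, 42, 42, 42, 42]

```text
clock: 29.95
position: [621.0, -163.8, 21.1]
ee_rot: [0.01, 1.0, 0.0, -0.001]
contact_force: [-23.2, -10.7, 8.1]
gripper_width: 47.8
```

Emit:
send_rows:
  translation:
    - [0, 0, 0]
    - [0, 0, 0]
    - [0, 0, 0]
    - [0, 0, 0]
    - [0, 0, 0]
  dr:
    - [0, 0, 0]
    - [0, 0, 0]
    - [0, 0, 0]
    - [0, 0, 0]
    - [0, 0, 0]
  grip: [42, 42, 42, 42, 42]

```text
clock: 30.58
position: [621.0, -163.8, 21.1]
ee_rot: [0.01, 1.0, 0.0, -0.001]
contact_force: [-23.4, -11.3, 8.1]
gripper_width: 48.1
```

```bash
python3 - <<'E'
from h import *
plan([621.6,-163.7,21.2],89)
snap('wrist','w21.png'); snap('top','t21.png'); snap('side','s21.png')
cv2.imwrite('pics/w21a.png',cv2.resize(cv2.imread('pics/w21.png')[180:340,230:410],None,fx=4,fy=3.7,interpolation=cv2.INTER_CUBIC))
plan([621.6,-163.7,21.2],89)
E
```

```text
t 30.57 pos [ 620.96 -163.8    21.13] yaw 88.82818428413785 w 48.110506979175 F [-23.4  -11.31   8.1 ]
tool d [-0.64  0.11 -0.07] rotvec [ 0.01 -0.09 -0.17] | in target axes [-0.64  0.11 -0.07]
t 30.73 pos [ 620.96 -163.8    21.12] yaw 88.8306333059775 w 47.801692119920745 F [-22.85 -11.7    7.83]
tool d [-0.64  0.11 -0.08] rotvec [ 0.01 -0.09 -0.17] | in target axes [-0.64  0.11 -0.08]
```

View pics/w21a.png

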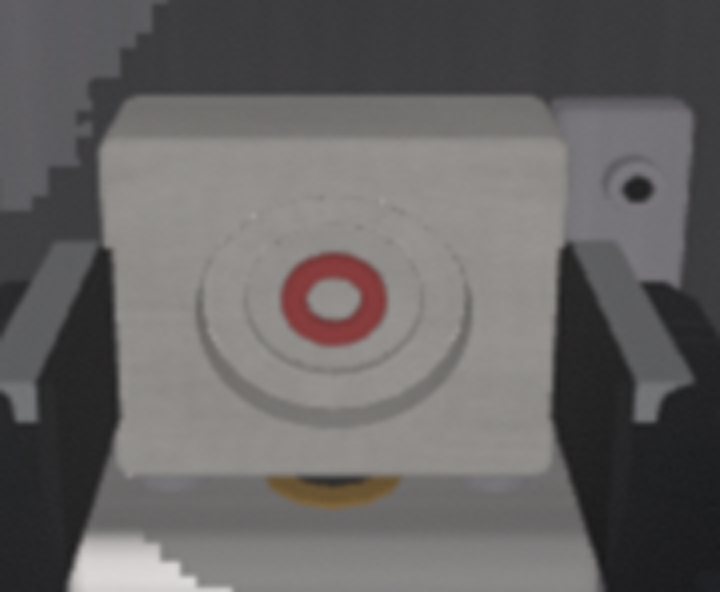

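View pics/s21.png

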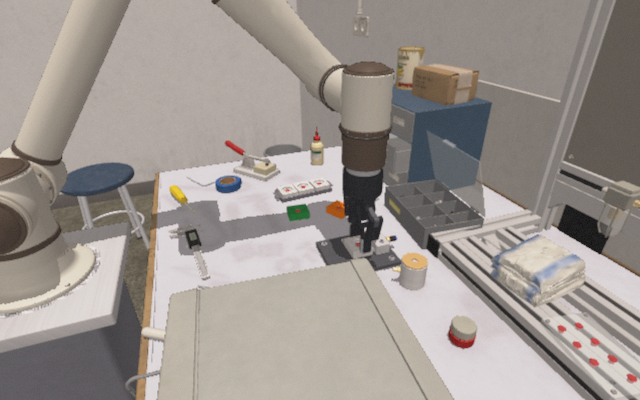

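Emit:
send_rows:
  translation:
    - [0, 0.5, -0.3]
    - [0, 0.5, -0.2]
    - [0, 0.4, 0]
    - [0, 0, 0]
    - [0, 0, 0]
  dr:
    - [0, 0, 0]
    - [0, 0, 0]
    - [0, 0, 0]
    - [0, 0, 0]
    - [0, 0, 0]
  grip: [42, 42, 42, 42, 42]

```text
clock: 31.35
position: [621.0, -163.7, 21.2]
ee_rot: [0.01, 1.0, -0.001, -0.001]
contact_force: [-23.0, -15.5, 4.5]
gripper_width: 48.0
```

Emit:
send_rows:
  translation:
    - [-1, 0, 0]
    - [0, 0, 0]
    - [0, 0, 0]
    - [0, 0, 0]
    - [0, 0, 0]
  dr:
    - [0, 0, 0]
    - [0, 0, 0]
    - [0, 0, 0]
    - [0, 0, 0]
    - [0, 0, 0]
  grip: [42, 42, 42, 42, 42]

```text
clock: 31.98
position: [621.0, -163.7, 21.2]
ee_rot: [0.01, 1.0, -0.0, -0.002]
contact_force: [-23.7, -15.3, 6.5]
gripper_width: 47.8
```

```bash
python3 - <<'E'
from h import *
plan([621.6,-163.7,21.2],89)
snap('top','t22.png')
cv2.imwrite('pics/t22c.png',cv2.resize(cv2.imread('pics/t22.png')[120:300,180:440],None,fx=3,fy=3,interpolation=cv2.INTER_CUBIC))
E
```

```text
t 31.98 pos [ 620.97 -163.71   21.15] yaw 88.80734222237298 w 47.80053288302263 F [-23.69 -15.32   6.48]
tool d [-0.63  0.02 -0.05] rotvec [-0.06 -0.22 -0.19] | in target axes [-0.63  0.02 -0.05]
```

View pics/t22c.png

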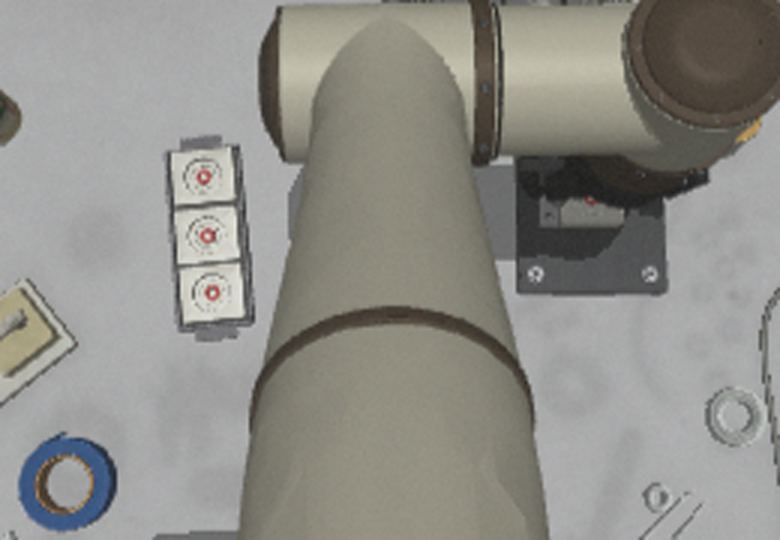

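Tray row is packed, and the tape and ring have not moved. The block holds firm against both stops, with about 24 N in x and 15 N in y.

```bash
python3 - <<'E'
from h import *
print(arm.job_done())
E
```

```text
the job is handed in; nothing more can be done
None
```

The job is handed in at about 32 s. The tested block is packed in the middle place of the tray. The untested block is in the nest with its port towards the nozzle, still gripped and pressed into the corner.

**Tray:** The last top and side pictures show the three blocks level in one row.

**Nest:** At hand-in the push was about 24 N on the back stop and 15 N on the side stop.
- **Back stop:** Several mm of extra command moved the tool about 0.2 mm in x. The wrist picture put the block 4.5 to 5.6 mm from the housing, against 5 mm when it sits on the buttons.
- **Side stop:** First contact came at about the y position I expected. A later 1.4 mm push in y moved the tool only 0.1 mm.

**Snags:**
- The first push along x stalled because the hand tilted and loaded the nest floor. I lifted slightly, corrected the tilt and pushed on.
- At the end about 6 N was still on the floor, with about 0.2° of tilt.
- Drag accounts for part of both push forces, and I could not measure the share each stop takes.

**Bystanders:** The tape roll and the clear ring look unmoved in the last top picture. The jar was never touched, but I made no separate check of it at the end.

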